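# Check-weigh donated cartons and put them away in the drawer

## Robot

A 7-joint arm with a two-finger parallel gripper is mounted at the origin on the work surface. World frame = base frame: x ahead of the robot, y to its left, z up, the work surface at z = 0. Lengths are in m, angles in rad, forces in N, time in s.
With the tool pointing down it reaches from about 0.425 to 0.825 m from the base axis. Payload 3.6 kg.
Tool frame: the origin (TCP) lies at the centre of the arm's flange, where the gripper is bolted on; the fingertips stand 186 mm ahead of it and the grasp point (between the pads) lies robot.grasp_offset ahead of it (robot.grasp_offset is the distance from the TCP to the grasp point, in m); x points along the fingers, y is the direction in which the jaws open and shut, and the axes are right-handed (so a half turn about x gives the same grasp; the last joint's range is limited). The gripper opens to 93 mm and grips with 3 to 60 N. Pads are 15 mm wide; open, the fingers measure 128 mm over their backs; the gripper's body (75 mm by 188 mm) begins 65 mm behind the grasp point.
Start: joints at [1.232, 0.615, -0.013, 1.423, 0.008, 1.103, -0.04], TCP at [0.199, -0.619, 0.405] pointing down, gripper open.
Joint ranges: [-3.12, 3.12], [-0.3, 2.06], [-1.34, 1.32], [0.26, 2.42], [-1.36, 4.5], [0.01, 1.98], [-2.84, 2.84]. Speed limits (rad/s): [2.79, 2.79, 3.14, 3.14, 3.14, 3.14, 3.14].

## Interface

Orientations are given as [roll, pitch, yaw] about the fixed x, y, z axes, in that order (R = Rz(yaw) Ry(pitch) Rx(roll)).
In Python, from station import readout, eyes, job, robot gives the robot as it stands. The module is installed in compiled form; this text tells all that it offers.
- The arm moves only by the tool play_rows, never from a script. Its argument "motion" is a list that holds one entry, the list of rows, each a list of 7 numbers: the closure, from 0 (fully open) to 1 (shut), then the shift along the tool's x, y, z in mm, then the turn, a rotation vector about the tool's x, y, z in rad. In form: [[[grip, dx, dy, dz, wx, wy, wz], ...]]. A call has 1 to 12 rows; each row shifts and turns the pose as measured when the row begins, along the tool's axes as they then stand; what a row does not reach is not made up. A row lasts 1/8 s, in which the tool goes at most 62.5 mm and 10.7 degrees, less where a joint would pass 70% of its speed; a pose out of reach is approached as far as the arm can. A call is refused whole if a number of a shift passes 62.5 or a number of a turn 0.188, either way. A call with a gripper value outside its range is refused whole. The fingers move at their own pace and stop on an object; the grip force is fixed at half the most. Time passes only in rows, so rows that do not move let the fingers close. It gives the time, the measured TCP pose, the force and the opening at its end, in the units of the state.
- readout.observe(): the state, without advancing time (a new reading comes with each control period).
- eyes.read_camera(name): name is "scene" or "top"; returns a dict with "image" (400x640x3 uint8, red, green, blue), "depth" (400x640 float32, m along the optical axis (not along the pixel's ray), 0 where there is no reading), "intrinsics" (3x3 intrinsics, pixels), "rvec" (rotation vector, rad) and "tvec" (3), from world to camera coordinates, as OpenCV has them. Camera axes: x right, y down, z forward; pixel columns grow to the right and rows downward; lengths in m; the calibration is good to about 2 mm. A picture is of the moment at which its call begins.
- job.close_job(): hands the job in, once; it reports no verdict.
The state is a dict: "t": time; "joints": joint angles; "joint_velocities": joint speeds; "joint_torque": joint torques, N m; "position": TCP position; "ee_rot": TCP orientation; "force": force on the tool from outside, world axes, zero at the start; "ft_torque": the same for the moment, N m; "width": finger opening in m.
Only numpy, scipy, OpenCV 4.12 (cv2) and the standard library are available. Lean on these libraries where they do the work, as an engineer would, in place of code of your own. Each camera call takes 0.05 s, during which the arm holds its last target. There are 200 camera calls.

## Task

Weigh in the donated cartons: with the scale's pan empty press its blue tare key with the fingertips, then put every carton on the pan and let go, and with all of them resting there press the green record key. After that put all the cartons away lying in the drawer of the blue-fronted unit, in one layer, and leave the drawer fully closed. Press the keys only until they respond, never hard, keep off the red key, and do not disturb the soap bottle, mug and tape roll.

Things in the scene. Friction and masses are not known exactly. Their poses are not given: they have to be found in the camera images.
- carton1: soap carton: white box 66 x 40 x 34 mm (x, y, z) with a red band at its +x end and a thin blue band near its -x end, about 100 g, rigid; origin at its centre, long side along its x. Starts lying flat on the table left of the scale; 2 or 3 of the cartons are present (absent ones have no pose)
- carton2: soap carton: white box 66 x 40 x 34 mm (x, y, z) with a red band at its +x end and a thin blue band near its -x end, about 100 g, rigid; origin at its centre, long side along its x. Starts lying flat on the table left of the scale; 2 or 3 of the cartons are present (absent ones have no pose)
- carton3: soap carton: white box 66 x 40 x 34 mm (x, y, z) with a red band at its +x end and a thin blue band near its -x end, about 100 g, rigid; origin at its centre, long side along its x. Starts lying flat on the table left of the scale; 2 or 3 of the cartons are present (absent ones have no pose)
- pan (a point): centre of the top face of the scale's flat steel pan, 50 mm above the table; pan 150 (x) x 240 (y) mm, no rim, x points away from the robot and z up. The white scale (fixed, 230 x 250 mm, 38 mm high beside the pan) carries the pan on its far part and the keys on its near edge, 112 mm from the pan's centre
- tare_key: blue square membrane key, 30 x 30 mm, tare; origin at the centre of its top face (42 mm above the table), z up. One of three keys 70 mm apart in a row along the scale's edge nearest the robot; which key is in which place changes. It stands 3 mm proud of the scale and hardly moves: about 0.17 mm per N, springing back; it responds when fingertips press straight down with over 4 N for 0.2 s, and must never get more than 25 N
- record_key: green square membrane key, 30 x 30 mm, record; origin at the centre of its top face (42 mm above the table), z up. One of three keys 70 mm apart in a row along the scale's edge nearest the robot; which key is in which place changes. It stands 3 mm proud of the scale and hardly moves: about 0.17 mm per N, springing back; it responds when fingertips press straight down with over 4 N for 0.2 s, and must never get more than 25 N
- off_key: red square membrane key, 30 x 30 mm, off; origin at the centre of its top face (42 mm above the table), z up. One of three keys 70 mm apart in a row along the scale's edge nearest the robot; which key is in which place changes. It stands 3 mm proud of the scale and hardly moves: about 0.17 mm per N, springing back; fingers must not press it (over 2 N)
- unit_drawer0 (a joint): opening of the drawer, m: 0 shut, 0.173 fully open; slides along the unit's -x (towards the robot) with about 1 to 2 N of friction and stays where left. May start slightly ajar
- unit_drawer0_handle (a point): middle of the drawer's steel bar handle (bar 11 mm thick, along y, 120 mm long, on stems 51 mm either side of its middle), which stands 35 mm off the drawer's front, so fingers can reach down from above into the 29 mm gap behind it; 52 mm above the table. Moves with the drawer; its x points into the unit, z up. The unit is 250 (x) x 280 (y) mm, 90 mm high, fixed; the drawer front's upper edge is 78 mm above the table
- drawer_in (a point): centre of the drawer's inner floor, 22 mm above the table, moves with the drawer; x points into the unit (away from the handle), z up. Inside 205 (x) x 238 (y) mm, walls 46 mm high above the floor (front 56 mm). Fully open, the front 164 mm of it is uncovered (x from -0.102 to +0.061). 56 mm of headroom over the floor when it slides in: one layer of cartons
- soap: bystander: blue bottle, 56 mm across, 130 mm high, loose, origin under its base
- mug: bystander: white mug, 80 mm across, 85 mm high, loose, origin under its base
- tape: bystander: orange tape roll lying flat, 90 mm across, 25 mm high, loose, origin under its base
Not all that is in view belongs to the job. Leave any black or pink look-alike of the carton1 alone.

How it is judged:
On the way, in this order (a step that is already met when the one before it is completed fails the run):
1. the blue tare key is pressed with the fingertips (over 4 N for 0.2 s) while no carton is on the pan (contact force between tare_key and the fingers above 4 N and horizontal distance between each of carton1, carton2, carton3 and pan above 0.13 m), for 0.2 s.
2. every carton rests on the pan, released (x of carton1 in the frame of pan between -0.06 and 0.06 m and y of carton1 in the frame of pan between -0.11 and 0.11 m and z of carton1 in the frame of pan between 0.008 and 0.1 m and linear speed of each of carton1, carton2, carton3 below 0.03 m/s and contact force between each of carton1, carton2, carton3 and the fingers below 0.5 N and x of carton2 in the frame of pan between -0.06 and 0.06 m and y of carton2 in the frame of pan between -0.11 and 0.11 m and z of carton2 in the frame of pan between 0.008 and 0.1 m and x of carton3 in the frame of pan between -0.06 and 0.06 m and y of carton3 in the frame of pan between -0.11 and 0.11 m and z of carton3 in the frame of pan between 0.008 and 0.1 m), for 0.3 s.
3. the green record key is pressed with the fingertips (over 4 N for 0.2 s) while every carton rests on the pan (all of step 2 and contact force between record_key and the fingers above 4 N), for 0.2 s.
At the end, for the whole second after the job is handed in: every carton lies in the drawer (centre within 90 mm of the drawer's middle along x and 112 mm along y, 8 to 45 mm above its floor), at rest and released, and the drawer is shut to within 8 mm (x of carton1 in the frame of drawer_in between -0.09 and 0.09 m and y of carton1 in the frame of drawer_in between -0.112 and 0.112 m and z of carton1 in the frame of drawer_in between 0.008 and 0.045 m and linear speed of each of carton1, carton2, carton3 below 0.03 m/s and contact force between each of carton1, carton2, carton3 and the fingers below 0.5 N and x of carton2 in the frame of drawer_in between -0.09 and 0.09 m and y of carton2 in the frame of drawer_in between -0.112 and 0.112 m and z of carton2 in the frame of drawer_in between 0.008 and 0.045 m and x of carton3 in the frame of drawer_in between -0.09 and 0.09 m and y of carton3 in the frame of drawer_in between -0.112 and 0.112 m and z of carton3 in the frame of drawer_in between 0.008 and 0.045 m and value of joint unit_drawer0 below 0.008 m); the robot touches nothing.
It fails at once if a key is pushed with more than 25 N (contact force between any of tare_key, record_key and the fingers above 25 N).
It fails at once if the red off key is pressed by the fingers (over 2 N) (contact force between off_key and the fingers above 2 N).
It fails at once if the soap is moved more than 30 mm or tipped (distance of soap from where it was at the start of the episode above 0.03 m or angle between soap's own z axis and vertical above 0.4 rad).
It fails at once if the mug is moved more than 30 mm or tipped (distance of mug from where it was at the start of the episode above 0.03 m or angle between mug's own z axis and vertical above 0.4 rad).
It fails at once if the tape is moved more than 30 mm or tipped (distance of tape from where it was at the start of the episode above 0.03 m or angle between tape's own z axis and vertical above 0.4 rad).
Of carton1, carton2, carton3 only 2 to 3 are there at a start; the rules pass over those that are not, and their reading is None.
At some moment in a run one of carton1, carton2, carton3 may be knocked a few centimetres aside while the robot is not near it.
Once in a run the grip may slacken for a moment while it holds something.
It also fails if it takes over 210 s, if anything falls off the work surface, if the arm or the gripper's body presses on something with over 40 N, if the wrist force passes 120 N, or if a joint passes its speed limit or range.

## Working session

There is one attempt and no reset: what is moved stays moved. The work goes in short steps, Python scripts to look and compute and a tool call to move; the robot and the scene stay as the last step left them, time stands still between calls to the robot, and variables do not carry over. Pictures are saved under pics/ and viewed, about 12 in all and at most 16, crops included, and the job is handed in when it is done.

Besides the shell and the picture viewer there is one more tool, called after "Emit:" by a JSON object that holds its "fn" and its "kwargs". play_rows: Moves the arm, as the interface text tells. Its arguments: {"type":"object","properties":{"motion":{"type":"array","items":{"type":"array","items":{"type":"array","items":{"type":"number"}}}}},"required":["motion"]}

```bash
mkdir -p pics
cat > h.py <<'E'
import numpy as np, cv2
from station import readout, eyes, job, robot
from scipy.spatial.transform import Rotation as R
def cam(n):
    d=eyes.read_camera(n); d['R']=cv2.Rodrigues(np.array(d['rvec'],float))[0]; return d
def save(d,fn,crop=None,s=1):
    im=d['image'][:,:,::-1]
    if crop: u0,v0,u1,v1=crop; im=im[v0:v1,u0:u1]
    cv2.imwrite('pics/'+fn,cv2.resize(im,None,fx=s,fy=s,interpolation=cv2.INTER_CUBIC))
def world(d):
    K=d['intrinsics']; z=d['depth']; v,u=np.mgrid[:z.shape[0],:z.shape[1]]
    p=np.stack([(u-K[0][2])/K[0][0]*z,(v-K[1][2])/K[1][1]*z,z],-1)
    return (p-np.array(d['tvec']).ravel())@d['R']
def onplane(d,u,v,z):
    K=np.array(d['intrinsics']); r=d['R'].T@np.linalg.solve(K,[u,v,1]); c=-d['R'].T@np.array(d['tvec']).ravel()
    return c+r*(z-c[2])/r[2]
def st():
    s=readout.observe(); print('t',round(s['t'],2),'p',np.round(s['position'],4),'rpy',np.round(s['ee_rot'],3),'F',np.round(s['force'],1),'w',round(s['width'],4)); return s
E
python3 - <<'E'
from h import *
s=st(); print(s, robot.grasp_offset)
a=cam('top'); save(a,'top1.png'); b=cam('scene'); save(b,'scene1.png')
np.savez('top1.npz',W=world(a),im=a['image'])
print(a['tvec'],a['rvec'])
E
```

```text
t 0.0 p [ 0.1993 -0.6184  0.4036] rpy [-1.562  1.568  1.891] F [-0.3  0.1 -0.9] w 0.0933
{'t': 0.0, 'joints': array([ 1.23249469,  0.61591562, -0.01263597,  1.42489448,  0.00809688,
        1.10338307, -0.04042152]), 'joint_velocities': array([-0.00072882, -0.00185486,  0.00063923,  0.00026834,  0.00085004,
        0.00046799,  0.0013484 ]), 'joint_torque': array([-1.75087644e-05, -4.58934546e+01,  2.08803336e-01, -1.65741044e+01,
       -6.11367426e-02,  2.05079484e-02,  2.40926074e-04]), 'position': array([ 0.19933014, -0.61835123,  0.40358431]), 'ee_rot': array([-1.56202051,  1.56824571,  1.89143335]), 'force': array([-0.32970024,  0.08122013, -0.8752991 ]), 'ft_torque': array([-0.04403513, -0.05726464, -0.03616506]), 'width': 0.09327935194176715} 0.1673
[0.06185299 0.59635259 0.9057831 ] [ 2.1019025  -2.14852233  0.18376461]
```

View pics/top1.png

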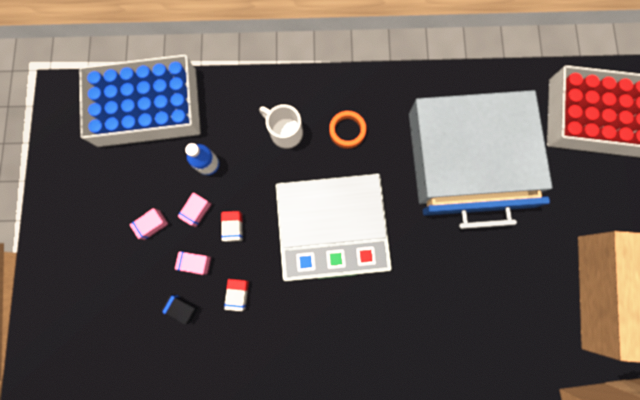

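View pics/scene1.png

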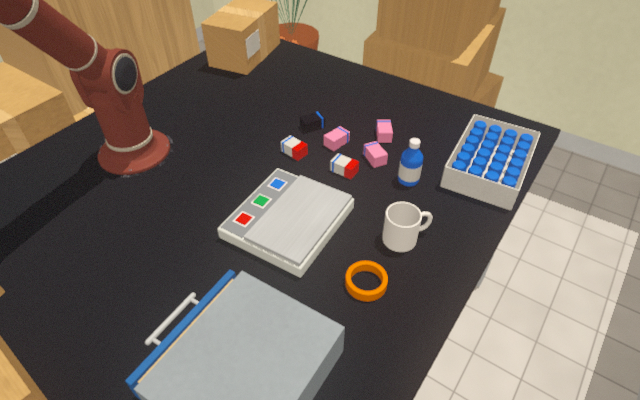

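The top view shows two white/red cartons at (231,226) and (236,295). The keys are blue (306,262), green (336,259) and red (366,256). The drawer is ajar with its handle near (488,224). The pink and black boxes are decoys.

```bash
cat >> h.py <<'E'
def cartons(d,z=0.034,box=None):
    im=d['image'].astype(int); W=world(d); r,g,b=im[...,0],im[...,1],im[...,2]
    red=(r>150)&(g<60)&(b<60)
    return W,red
E
python3 - <<'E'
from h import *
a=cam('top'); W=world(a)
for n,u,v in [('c1 red',231,218),('c1 wh',231,232),('c2 red',236,284),('c2 wh',235,299),('blue',306,262),('green',336,259),('redk',366,256),('pan',332,208),('handle',488,224),('unit',480,150),('front',488,206),('soap',197,150),('mug',284,118),('tape',348,113),('pink',193,263),('black',180,309),('pink2',193,209)]:
    print(n,np.round(W[v,u],4))
for n,c,z in [('pan',[(278,184),(381,175),(387,240),(284,249)],.05),('keys',[(306,262),(336,259),(366,256)],.042),('handle',[(461,227),(516,223),(488,225)],.052),
  ('unit',[(410,96),(537,92),(549,189),(419,203)],.09),('front',[(426,210),(549,203)],.078)]:
    print(n,[list(np.round(onplane(a,u,v,z)[:2],4)) for u,v in c])
m=np.argwhere(np.zeros(1))
top=(W[...,2]>.027)&(W[...,2]<.042)
im=a['image'].astype(int)
sat=(im.max(2)>120)
n,l,s,c=cv2.connectedComponentsWithStats((top&sat).astype(np.uint8))
for i in range(1,n):
    if 60<s[i][4]<1500 and s[i][0]<262 and s[i][0]>150:
        P=W[l==i]; col=im[l==i]; rm=(col[:,0]>150)&(col[:,1]<70)
        rect=cv2.minAreaRect((P[:,:2]*1000).astype(np.float32))
        print(np.round(c[i]),s[i][4],rm.sum(),np.round(rect[0],1),np.round(rect[1],1),round(rect[2],1), np.round(P[rm].mean(0)-P[~rm].mean(0),3) if rm.any() else '', P[:,2].mean().round(4))
save(a,'crop1.png',(210,190,400,320),4)
E
```

```text
c1 red [0.5602 0.2699 0.0319]
c1 wh [0.5267 0.269  0.0329]
c2 red [0.4065 0.2541 0.038 ]
c2 wh [0.3728 0.2569 0.0331]
blue [0.4528 0.0928 0.0412]
green [0.4581 0.0235 0.0428]
redk [ 0.4636 -0.046   0.0396]
pan [0.5762 0.0299 0.0486]
handle [ 0.5297 -0.327   0.0566]
unit [ 0.6966 -0.3117  0.0888]
front [ 0.5684 -0.3228  0.0767]
soap [0.7002 0.3259 0.1265]
mug [0.8167 0.1454 0.0078]
tape [ 0.8207 -0.0167  0.0213]
pink [0.4564 0.3559 0.034 ]
black [0.3531 0.3823 0.0327]
pink2 [0.5839 0.3613 0.0311]
pan [[np.float64(0.6362), np.float64(0.156)], [np.float64(0.6523), np.float64(-0.088)], [np.float64(0.4986), np.float64(-0.0947)], [np.float64(0.4832), np.float64(0.1424)]]
keys [[np.float64(0.4528), np.float64(0.0927)], [np.float64(0.4582), np.float64(0.0235)], [np.float64(0.4635), np.float64(-0.0458)]]
handle [[np.float64(0.5246), np.float64(-0.2662)], [np.float64(0.5311), np.float64(-0.3934)], [np.float64(0.5279), np.float64(-0.3286)]]
unit [[np.float64(0.8316), np.float64(-0.1591)], [np.float64(0.8342), np.float64(-0.457)], [np.float64(0.6019), np.float64(-0.4576)], [np.float64(0.5766), np.float64(-0.1643)]]
front [[np.float64(0.5622), np.float64(-0.1819)], [np.float64(0.572), np.float64(-0.4604)]]
[192. 208.] 483 0 [585.5 363.2] [41.3 66. ] 57.3  0.033
[230. 225.] 483 15 [543.1 271.3] [66.7 40. ] 1.5 [ 0.029 -0.008 -0.001] 0.0332
[191. 262.] 508 0 [458.4 362.6] [67.4 40.6] 79.5  0.033
[235. 294.] 530 21 [383.1 258. ] [41.6 66.4] 83.6 [ 0.028 -0.005 -0.002] 0.0331
[168. 304.] 85 0 [364.3 409.7] [12.2 41.3] 60.7  0.0331
```

View pics/crop1.png

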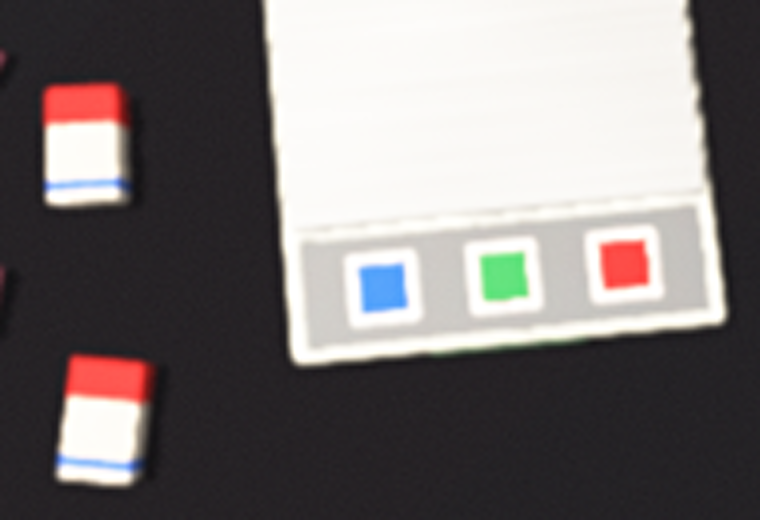

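```bash
cat >> h.py <<'E'
def Rt(psi):
    c,s=np.cos(psi),np.sin(psi); return np.array([[0,c,s],[0,s,-c],[-1,0,0]])
def plan(wps,nd=0,step=55):
    """wps: (x,y,z,psi_deg,grip[,hold rows or max step]) z = grasp point height; psi = jaw direction"""
    s=st(); p=np.array(s['position']); Rc=R.from_euler('xyz',s['ee_rot']).as_matrix(); rows=[]
    print('grasp pt',np.round(p+Rc[:,0]*robot.grasp_offset,4),'psi',np.degrees(np.arctan2(Rc[1,1],Rc[0,1])).round(2))
    for w in wps:
        tgt=np.array(w[:3])+[0,0,robot.grasp_offset]; T=Rt(np.radians(w[3])); T2=Rt(np.radians(w[3]+180))
        rv=lambda T:R.from_matrix(Rc.T@T).as_rotvec()
        if np.linalg.norm(rv(T2))<np.linalg.norm(rv(T)) and not rows: T=T2
        elif np.linalg.norm(rv(T2))<np.linalg.norm(rv(T)): T=T2
        q=rv(T); d=tgt-p; st_=w[5] if len(w)>5 else step
        n=max(1,int(np.ceil(np.linalg.norm(d)/st_*1e-0*1000)),int(np.ceil(np.linalg.norm(q)/.17)))
        for i in range(n):
            loc=Rc.T@d/n*1000
            rows.append([w[4]]+[round(float(v),nd)+0. for v in loc]+[round(float(v),3)+0. for v in q/n])
            Rc=Rc@R.from_rotvec(q/n).as_matrix()
        p=tgt
    print(len(rows)); print(str([r if nd else [r[0]]+[int(v) for v in r[1:4]]+r[4:] for r in rows]).replace(' ',''))
E
python3 - <<'E'
from h import *
plan([(.42,-.30,.20,94.4,1),(.4528,.0928,.2,94.4,1)])
E
```

```text
t 0.15 p [ 0.1994 -0.6184  0.4038] rpy [-1.56   1.569  1.894] F [-0.9  0.1  0.2] w 0.0932
grasp pt [ 0.1992 -0.6181  0.2365] psi -72.13
16
[[1,5,-29,-38,0.029,0.0,0.0],[1,5,-31,-38,0.029,0.0,0.0],[1,5,-32,-37,0.029,0.0,0.0],[1,5,-33,-36,0.029,0.0,0.0],[1,5,-34,-35,0.029,0.0,0.0],[1,5,-35,-34,0.029,0.0,0.0],[1,5,-36,-33,0.029,0.0,0.0],[1,5,-37,-32,0.029,0.0,0.0],[1,0,-49,-8,0.0,0.0,0.0],[1,0,-49,-8,0.0,0.0,0.0],[1,0,-49,-8,0.0,0.0,0.0],[1,0,-49,-8,0.0,0.0,0.0],[1,0,-49,-8,0.0,0.0,0.0],[1,0,-49,-8,0.0,0.0,0.0],[1,0,-49,-8,0.0,0.0,0.0],[1,0,-49,-8,0.0,0.0,0.0]]
```

Run:
```python
from h import *
a=cam('top'); save(a,'crop2.png',(400,180,560,240),5); W=world(a)
for v in range(198,232): print(v,np.round(W[v,488],4),a['image'][v,488])
```

```text
198 [ 0.5964 -0.3469  0.0209] [241 211 151]
199 [ 0.5864 -0.3287  0.0657] [250 228 169]
200 [ 0.5839 -0.3283  0.0663] [244 214 180]
201 [ 0.58   -0.3242  0.0759] [181 171 197]
202 [ 0.5775 -0.3235  0.0772] [100 138 209]
203 [ 0.5753 -0.3236  0.0763] [ 70 130 212]
204 [ 0.5729 -0.3231  0.077 ] [ 71 131 212]
205 [ 0.5706 -0.3227  0.0775] [ 73 131 212]
206 [ 0.5688 -0.3239  0.074 ] [ 66 121 197]
207 [ 0.5673 -0.3258  0.0687] [ 48  88 151]
208 [ 0.5676 -0.3326  0.0512] [ 35  61 103]
209 [ 0.5681 -0.3403  0.0314] [31 51 85]
210 [ 0.5704 -0.353  -0.0011] [27 41 66]
211 [ 0.5677 -0.352   0.0009] [24 28 40]
212 [ 0.5657 -0.3532 -0.0028] [24 23 28]
213 [0.4273 0.0449 0.9977] [21 18 21]
214 [ 0.5604 -0.3517  0.    ] [25 23 24]
215 [ 0.5584 -0.3528 -0.0034] [30 28 30]
216 [ 0.5553 -0.3506  0.0015] [35 32 35]
217 [ 0.5532 -0.3517 -0.0018] [35 33 37]
218 [ 0.5507 -0.3511 -0.001 ] [34 33 35]
219 [ 5.482e-01 -3.507e-01 -5.000e-04] [36 33 36]
220 [ 0.5456 -0.35    0.0008] [81 77 75]
221 [ 0.537  -0.3289  0.0536] [172 166 159]
222 [ 0.5343 -0.3274  0.0567] [239 235 226]
223 [ 0.5322 -0.3279  0.0549] [250 247 243]
224 [ 0.5298 -0.3275  0.0555] [249 246 242]
225 [ 0.5273 -0.3266  0.0571] [234 228 219]
226 [ 0.5312 -0.3497 -0.0018] [157 152 145]
227 [ 0.529  -0.3505 -0.0045] [67 64 61]
228 [ 0.5261 -0.3485 -0.    ] [23 23 24]
229 [ 0.5238 -0.3486 -0.0009] [23 21 23]
230 [ 0.5214 -0.3487 -0.0016] [31 29 31]
231 [ 0.5186 -0.3468  0.0027] [35 33 37]
```

View pics/crop2.png

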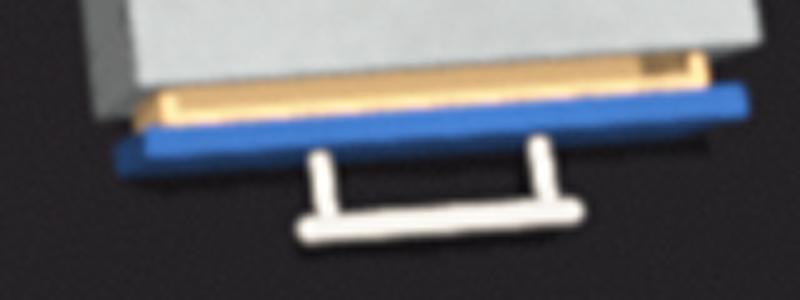

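The crop shows the bar centred near x 0.531, the front face at x 0.567 and the stems clear of the middle. I'll open the drawer first, since it is on the way.

Run:
```python
from h import *
plan([(.42,-.45,.2,-87.5,1),(.5515,-.329,.14,-87.5,1)])
```

```text
t 0.2 p [ 0.1994 -0.6185  0.404 ] rpy [-1.557  1.569  1.896] F [ 0.1 -0.8  0.5] w 0.0926
grasp pt [ 0.1993 -0.6182  0.2367] psi -72.13
10
[[1,6,-15,-44,0.045,0.0,0.0],[1,6,-17,-43,0.045,0.0,0.0],[1,6,-19,-42,0.045,0.0,0.0],[1,6,-21,-41,0.045,0.0,0.0],[1,6,-23,-40,0.045,0.0,0.0],[1,6,-25,-39,0.045,0.0,0.0],[1,15,-29,-34,0.0,0.0,0.0],[1,15,-29,-34,0.0,0.0,0.0],[1,15,-29,-34,0.0,0.0,0.0],[1,15,-29,-34,0.0,0.0,0.0]]
```

Emit:
{"fn": "play_rows", "kwargs": {"motion": [[[1,6,-15,-44,-0.045,0,0],[1,6,-17,-43,-0.045,0,0],[1,6,-19,-42,-0.045,0,0],[1,6,-21,-41,-0.045,0,0],[1,6,-23,-40,-0.045,0,0],[1,6,-25,-39,-0.045,0,0],[1,15,-29,-34,0,0,0],[1,15,-29,-34,0,0,0],[1,15,-29,-34,0,0,0],[1,15,-29,-34,0,0,0]]]}}

```text
t: 1.45
position: [0.429, -0.2292, 0.304]
ee_rot: [1.522, 1.568, -1.038]
force: [0.3, -0.0, 0.4]
width: 0.0008
```

I typed the turn with the wrong sign; I'll re-plan from here, where it is still high and clear.

Run:
```python
from h import *
plan([(.5515,-.329,.14,-87.5,1)])
```

```text
t 1.45 p [ 0.429  -0.2292  0.304 ] rpy [ 1.522  1.568 -1.038] F [ 0.3 -0.   0.4] w 0.0008
grasp pt [ 0.4292 -0.2297  0.1367] psi -56.68
4
[[1,-1,38,-12,0.134,0.0,-0.001],[1,-1,36,-17,0.134,0.0,-0.001],[1,-1,33,-21,0.134,0.0,-0.001],[1,-1,30,-26,0.134,0.0,-0.001]]
```

Emit:
{"fn": "play_rows", "kwargs": {"motion": [[[1,-1,38,-12,0.134,0,0],[1,-1,36,-17,0.134,0,0],[1,-1,33,-21,0.134,0,0],[1,-1,30,-26,0.134,0,0],[1,0,0,0,0,0,0]]]}}

```text
t: 2.08
position: [0.5554, -0.3243, 0.3042]
ee_rot: [-0.643, 1.563, 2.54]
force: [-0.8, 0.5, 0.9]
width: 0.0005
```

Run:
```python
from h import *
plan([(.5515,-.329,.14,-87.5,1)])
plan([(.5515,-.329,.054,-87.5,1,25)])
```

```text
t 2.08 p [ 0.5554 -0.3243  0.3042] rpy [-0.643  1.563  2.54 ] F [-0.8  0.5  0.9] w 0.0005
grasp pt [ 0.5543 -0.3235  0.1369] psi -87.66
1
[[1,-3,5,4,-0.003,0.006,0.005]]
t 2.08 p [ 0.5554 -0.3243  0.3042] rpy [-0.643  1.563  2.54 ] F [-0.8  0.5  0.9] w 0.0005
grasp pt [ 0.5543 -0.3235  0.1369] psi -87.66
4
[[1,21,1,1,-0.001,0.002,0.001],[1,21,1,1,-0.001,0.002,0.001],[1,21,1,1,-0.001,0.002,0.001],[1,21,1,1,-0.001,0.002,0.001]]
```

Emit:
{"fn": "play_rows", "kwargs": {"motion": [[[1,0,5,3,0,0.006,0.005],[1,21,0,0,0,0,0],[1,21,0,0,0,0,0],[1,20,0,0,0,0,0],[1,20,0,0,0,0,0],[1,0,0,0,0,0,0]]]}}

```text
t: 2.82
position: [0.5462, -0.3279, 0.2209]
ee_rot: [-0.576, 1.565, 2.611]
force: [0.3, 0.8, 1.1]
width: 0.0006
```

Emit:
{"fn": "play_rows", "kwargs": {"motion": [[[1,0,0,28,0,0,0],[1,0,0,28,0,0,0],[1,0,0,28,0,0,0],[1,0,0,28,0,0,0],[1,0,0,20,0,0,0],[1,0,0,0,0,0,0]]]}}

```text
t: 3.58
position: [0.4141, -0.3335, 0.2279]
ee_rot: [2.78, 1.554, -0.312]
force: [0.1, 0.1, -0.3]
width: 0.0003
```

Run:
```python
from h import *
st(); a=cam('top'); save(a,'top2.png',(390,60,580,320),3)
```

```text
t 3.58 p [ 0.4141 -0.3335  0.2279] rpy [ 2.78   1.554 -0.312] F [ 0.1  0.1 -0.3] w 0.0003
```

View pics/top2.png

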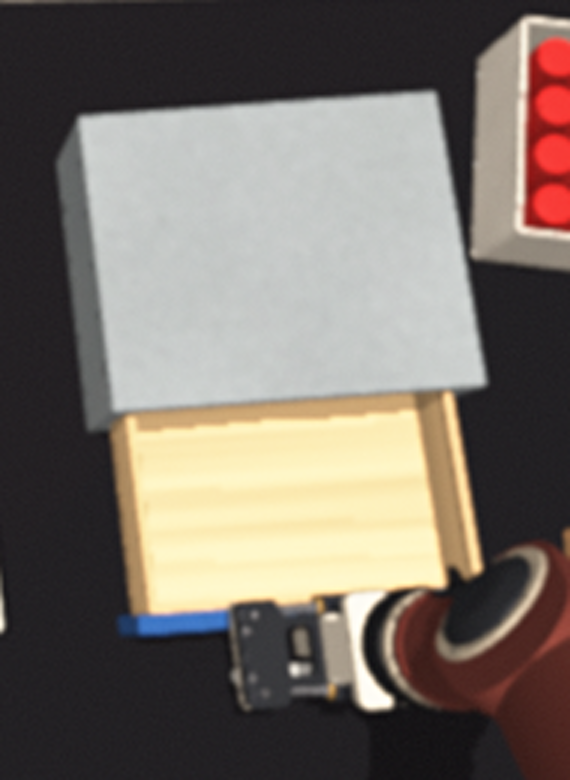

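The drawer follows the fingers and is mostly open. I'll pull the rest of the way.

Emit:
{"fn": "play_rows", "kwargs": {"motion": [[[1,3,0,12,0,0,0],[1,3,0,12,0,0,0],[1,2,0,8,0,0,0],[1,0,0,0,0,0,0]]]}}

```text
t: 4.12
position: [0.3842, -0.335, 0.2199]
ee_rot: [2.759, 1.546, -0.328]
force: [0.5, -0.7, 1.1]
width: 0.0005
```

Emit:
{"fn": "play_rows", "kwargs": {"motion": [[[1,0,0,8,0,0,0],[1,0,0,8,0,0,0],[1,0,0,5,0,0,0]]]}}

```text
t: 4.5
position: [0.378, -0.3335, 0.2201]
ee_rot: [2.815, 1.51, -0.26]
force: [5.4, 0.6, -2.0]
width: 0.0007
```

End stop reached. I'll lift out and head to the blue key.

Emit:
{"fn": "play_rows", "kwargs": {"motion": [[[1,0,0,-8,0,0,0],[1,-40,0,0,0,0,0],[1,-40,0,0,0,0,0],[1,-30,0,0,0,0,0],[1,0,0,0,0,0,0]]]}}

```text
t: 5.12
position: [0.3793, -0.331, 0.3315]
ee_rot: [2.86, 1.519, -0.215]
force: [-0.3, -0.6, 0.1]
width: 0.0006
```

Run:
```python
from h import *
plan([(.4528,.0928,.13,-85.6,1)])
```

```text
t 5.12 p [ 0.3793 -0.331   0.3315] rpy [ 2.86   1.519 -0.215] F [-0.3 -0.6  0.1] w 0.0006
grasp pt [ 0.3877 -0.3328  0.1645] psi -86.2
8
[[1,4,-52,-12,-0.001,-0.006,-0.002],[1,4,-52,-13,-0.001,-0.006,-0.002],[1,4,-52,-13,-0.001,-0.006,-0.002],[1,4,-52,-13,-0.001,-0.006,-0.002],[1,4,-52,-13,-0.001,-0.006,-0.002],[1,4,-52,-13,-0.001,-0.006,-0.002],[1,4,-52,-13,-0.001,-0.006,-0.002],[1,4,-52,-13,-0.001,-0.006,-0.002]]
```

Emit:
{"fn": "play_rows", "kwargs": {"motion": [[[1,4,-52,-12,0,-0.006,-0.002],[1,4,-52,-13,0,-0.006,-0.002],[1,4,-52,-13,0,-0.006,-0.002],[1,4,-52,-13,0,-0.006,-0.002],[1,4,-52,-13,0,-0.006,-0.002],[1,4,-52,-13,0,-0.006,-0.002],[1,4,-52,-13,0,-0.006,-0.002],[1,4,-52,-13,0,-0.006,-0.002],[1,0,0,0,0,0,0]]]}}

```text
t: 6.25
position: [0.4558, 0.1019, 0.2872]
ee_rot: [0.006, 1.549, -3.073]
force: [-0.7, -0.6, 0.5]
width: 0.0009
```

Run:
```python
from h import *
plan([(.4528,.0928,.066,-85.6,1,30)])
```

```text
t 6.25 p [0.4558 0.1019 0.2872] rpy [ 0.006  1.549 -3.073] F [-0.7 -0.6  0.5] w 0.0009
grasp pt [0.4521 0.1016 0.1199] psi -86.46
2
[[1,27,4,1,-0.007,0.011,0.0],[1,27,4,1,-0.007,0.011,0.0]]
```

Emit:
{"fn": "play_rows", "kwargs": {"motion": [[[1,26,5,0,-0.007,0.011,0],[1,26,4,0,-0.007,0.011,0],[1,0,0,0,0,0,0]]]}}

```text
t: 6.62
position: [0.454, 0.0906, 0.2316]
ee_rot: [0.523, 1.563, -2.543]
force: [0.3, -0.0, 0.0]
width: 0.0007
```

Run:
```python
from h import *
plan([(.4528,.0928,.0605,-85.6,1,30)],1)
a=cam('scene'); save(a,'sc2.png',(140,80,400,300),3)
```

```text
t 6.62 p [0.454  0.0906 0.2316] rpy [ 0.523  1.563 -2.543] F [ 0.3 -0.   0. ] w 0.0007
grasp pt [0.4529 0.0899 0.0643] psi -85.68
1
[[1,3.8,-2.3,1.0,-0.001,0.007,-0.004]]
```

View pics/sc2.png

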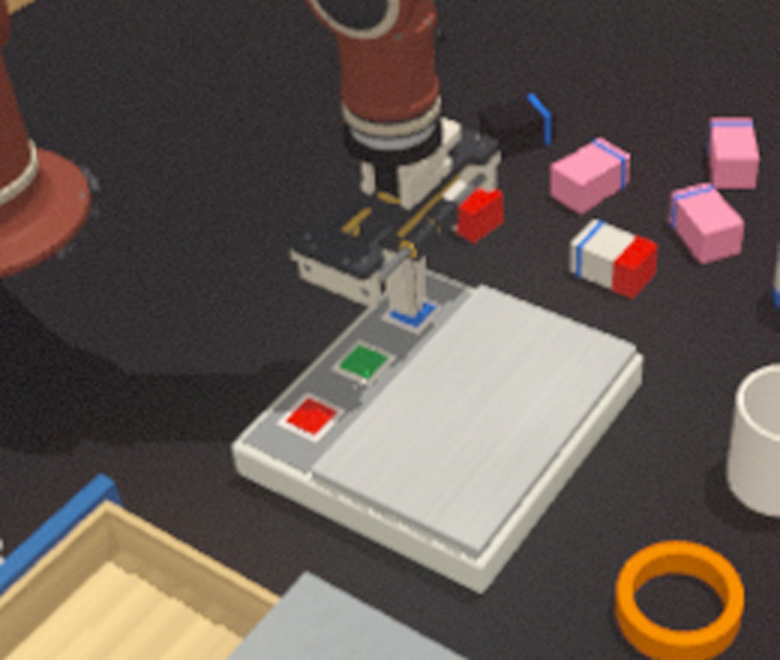

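The fingertips stand just over the blue key, with the tips at about (405,315) in the crop. Pressing gently in small rows.

Emit:
{"fn": "play_rows", "kwargs": {"motion": [[[1,2,-2,0,0,0,0],[1,1,0,0,0,0,0],[1,1,0,0,0,0,0]]]}}

```text
t: 7.05
position: [0.4548, 0.0924, 0.23]
ee_rot: [1.127, 1.567, -1.941]
force: [0.8, 0.2, 0.7]
width: 0.0001
```

Emit:
{"fn": "play_rows", "kwargs": {"motion": [[[1,2,0,0,0,0,0],[1,2,0,0,0,0,0]]]}}

```text
t: 7.3
position: [0.455, 0.0925, 0.2268]
ee_rot: [1.495, 1.568, -1.572]
force: [-1.7, -0.3, 9.0]
width: 0.0005
```

Emit:
{"fn": "play_rows", "kwargs": {"motion": [[[1,0.5,0,0,0,0,0],[1,0.5,0,0,0,0,0]]]}}

```text
t: 7.55
position: [0.4549, 0.0924, 0.2271]
ee_rot: [1.634, 1.568, -1.433]
force: [-1.4, 0.2, 6.7]
width: 0.0004
```

Emit:
{"fn": "play_rows", "kwargs": {"motion": [[[1,0.5,0,0,0,0,0],[1,0.5,0,0,0,0,0]]]}}

```text
t: 7.8
position: [0.4548, 0.0924, 0.2274]
ee_rot: [1.891, 1.568, -1.177]
force: [-1.0, -0.1, 6.2]
width: 0.0005
```

Emit:
{"fn": "play_rows", "kwargs": {"motion": [[[0,-30,0,0,0,0,0],[0,-40,0,0,0,0,0],[0,-40,0,0,0,0,0]]]}}

```text
t: 8.18
position: [0.454, 0.0926, 0.3375]
ee_rot: [0.507, 1.563, -2.56]
force: [0.7, -0.6, -0.2]
width: 0.0258
```

```bash
cat >> h.py <<'E'
def find(d,base=0.,zr=.008):
    """white/red cartons whose top is at base+.034; prints centre, size, yaw of long axis, px"""
    W=world(d); im=d['image'].astype(int)
    red=((im[...,0]>140)&(im[...,1]<80)&(im[...,2]<80)&(abs(W[...,2]-base-.034)<zr)).astype(np.uint8)
    n,l,s,c=cv2.connectedComponentsWithStats(red)
    top=(abs(W[...,2]-base-.034)<zr)&(im.max(2)>120)
    out=[]
    for i in range(1,n):
        if s[i][4]<30: continue
        rc=W[l==i].mean(0); m=top&(np.hypot(W[...,0]-rc[0],W[...,1]-rc[1])<.065)
        k,l2,_,_=cv2.connectedComponentsWithStats(m.astype(np.uint8))
        v,u=np.argwhere(l==i)[len(np.argwhere(l==i))//2]; P=W[l2==l2[v,u]]
        r=cv2.minAreaRect((P[:,:2]*1000).astype(np.float32)); a=r[2]+(0 if r[1][0]>r[1][1] else 90)
        a=(a+90)%180-90
        print('carton',np.round(r[0],1),np.round(sorted(r[1]),1),'yaw',round(a,1),'px',np.round(c[i]),'redpix',s[i][4],'z',P[:,2].mean().round(4)); out.append((r[0],a))
    return out
E
python3 - <<'E'
from h import *
a=cam('top'); f=find(a)
plan([(.543,.271,.12,-88.5,.2)])
E
```

```text
carton [542.8 271.4] [40.3 66.5] yaw 2.0 px [231. 214.] redpix 44 z 0.033
carton [465.9 -55.7] [75.5 87.5] yaw -85.6 px [366. 256.] redpix 84 z 0.0379
carton [383.3 257.9] [41.3 66.2] yaw -6.7 px [237. 282.] redpix 52 z 0.0331
t 8.22 p [0.4555 0.0928 0.3421] rpy [ 2.596  1.567 -0.472] F [-0.  -0.1  2.6] w 0.0297
grasp pt [0.456  0.0925 0.1748] psi -85.76
4
[[0.2,14,-43,-25,0.012,-0.001,0.0],[0.2,14,-43,-25,0.012,-0.001,0.0],[0.2,14,-43,-24,0.012,-0.001,0.0],[0.2,14,-44,-24,0.012,-0.001,0.0]]
```

Emit:
{"fn": "play_rows", "kwargs": {"motion": [[[0.2,10,-43,-25,0.012,0,0],[0.2,10,-43,-25,0.012,0,0],[0.2,10,-43,-24,0.012,0,0],[0.2,10,-44,-24,0.012,0,0],[0.2,0,0,0,0,0,0],[0.2,0,0,0,0,0,0]]]}}

```text
t: 8.98
position: [0.5469, 0.274, 0.3014]
ee_rot: [2.876, 1.563, -0.245]
force: [-0.4, -0.4, -0.6]
width: 0.0746
```

Run:
```python
from h import *
plan([(.543,.271,.10,-88.5,.2,40),(.543,.271,.024,-88.5,.2,25)])
```

```text
t 8.97 p [0.5469 0.274  0.3014] rpy [ 2.876  1.563 -0.245] F [-0.4 -0.4 -0.6] w 0.0746
grasp pt [0.5482 0.2737 0.1342] psi -88.84
5
[[0.2,34,3,4,-0.006,-0.008,-0.002],[0.2,19,0,0,0.0,0.0,0.0],[0.2,19,0,0,0.0,0.0,0.0],[0.2,19,0,0,0.0,0.0,0.0],[0.2,19,0,0,0.0,0.0,0.0]]
```

Emit:
{"fn": "play_rows", "kwargs": {"motion": [[[0.2,34,3,4,-0.006,-0.008,-0.002],[0.2,19,0,0,0,0,0],[0.2,19,0,0,0,0,0],[0.2,19,0,0,0,0,0],[0.2,18,0,0,0,0,0],[0.2,0,0,0,0,0,0]]]}}

```text
t: 9.72
position: [0.543, 0.2616, 0.1921]
ee_rot: [1.884, 1.567, -1.242]
force: [-0.9, -0.8, 0.2]
width: 0.0745
```

Run:
```python
from h import *
plan([(.543,.271,.024,-88.5,.2,25)],1)
```

```text
t 9.72 p [0.543  0.2616 0.1921] rpy [ 1.884  1.567 -1.242] F [-0.9 -0.8  0.2] w 0.0745
grasp pt [0.5432 0.2609 0.0248] psi -89.12
1
[[0.2,0.7,-9.4,-0.2,-0.011,-0.001,-0.004]]
```

Emit:
{"fn": "play_rows", "kwargs": {"motion": [[[0.2,0,-9,0,-0.011,0,-0.004],[0.2,0,-1,0,0,0,0],[1,0,0,0,0,0,0],[1,0,0,0,0,0,0],[1,0,0,0,0,0,0],[1,0,0,0,0,0,0],[1,0,0,0,0,0,0]]]}}

```text
t: 10.6
position: [0.5436, 0.2724, 0.1947]
ee_rot: [-2.751, 1.565, 0.417]
force: [0.3, 0.3, 0.0]
width: 0.0397
```

Emit:
{"fn": "play_rows", "kwargs": {"motion": [[[1,-40,0,0,0,0,0],[1,-40,0,0,0,0,0],[1,-40,0,0,0,0,0],[1,0,0,0,0,0,0]]]}}

```text
t: 11.1
position: [0.5425, 0.2718, 0.3157]
ee_rot: [-2.904, 1.57, 0.265]
force: [0.7, 0.4, -2.1]
width: 0.0399
```

Run:
```python
from h import *
# pan centre .570,.032 yaw 4.4; place at pan y=+.06
c,s=np.cos(np.radians(4.4)),np.sin(np.radians(4.4))
for y in (.055,-.055): print(.5699-s*y,.0321+c*y)
plan([(.5657,.087,.13,-85.6,1)])
a=cam('top'); find(a)
```

```text
0.565680453453025 0.08693790137248061
0.574119546546975 -0.02273790137248062
t 11.1 p [0.5425 0.2718 0.3157] rpy [-2.904  1.57   0.265] F [ 0.7  0.4 -2.1] w 0.0399
grasp pt [0.5427 0.2719 0.1484] psi -88.46
4
[[1,5,46,-5,-0.012,0.0,0.0],[1,5,46,-4,-0.012,0.0,0.0],[1,5,46,-3,-0.012,0.0,0.0],[1,5,46,-3,-0.012,0.0,0.0]]
carton [463.9 -40.3] [ 76.4 118.7] yaw -85.3 px [366. 256.] redpix 61 z 0.0379
carton [383.  258.2] [41.  66.6] yaw -6.8 px [237. 283.] redpix 50 z 0.0331
```

Run:
```python
from h import *
plan([(.574,-.0227,.14,-85.6,1)])
```

```text
t 11.15 p [0.5416 0.2715 0.3135] rpy [ 0.482  1.567 -2.633] F [ 0.3 -0.1 -1.5] w 0.0398
grasp pt [0.541  0.2712 0.1462] psi -88.45
6
[[1,1,49,-4,-0.008,0.001,0.0],[1,1,49,-4,-0.008,0.001,0.0],[1,1,49,-3,-0.008,0.001,0.0],[1,1,49,-3,-0.008,0.001,0.0],[1,1,49,-2,-0.008,0.001,0.0],[1,1,49,-2,-0.008,0.001,0.0]]
```

Emit:
{"fn": "play_rows", "kwargs": {"motion": [[[1,1,49,-4,-0.008,0,0],[1,1,49,-4,-0.008,0,0],[1,1,49,-3,-0.008,0,0],[1,1,49,-3,-0.008,0,0],[1,1,49,-2,-0.008,0,0],[1,1,49,-2,-0.008,0,0],[1,0,0,0,0,0,0]]]}}

```text
t: 12.02
position: [0.5702, -0.0293, 0.2924]
ee_rot: [0.094, 1.54, -2.967]
force: [0.2, 0.1, -1.1]
width: 0.0396
```

Run:
```python
from h import *
plan([(.574,-.0227,.082,-85.6,1,25)])
```

```text
t 12.03 p [ 0.5702 -0.0293  0.2924] rpy [ 0.094  1.54  -2.967] F [ 0.2  0.1 -1.1] w 0.0396
grasp pt [ 0.565  -0.0302  0.1252] psi -85.4
2
[[1,21,-3,-3,0.002,0.016,-0.001],[1,22,-3,-2,0.002,0.016,-0.001]]
```

Emit:
{"fn": "play_rows", "kwargs": {"motion": [[[1,21,-4,-4,0,0.016,0],[1,22,-4,-4,0,0.016,0],[1,0,0,0,0,0,0]]]}}

```text
t: 12.4
position: [0.5751, -0.0197, 0.2441]
ee_rot: [0.067, 1.565, -2.995]
force: [0.7, -0.2, -0.6]
width: 0.0397
```

Emit:
{"fn": "play_rows", "kwargs": {"motion": [[[1,2,0,0,0,0,0],[1,2,0,0,0,0,0]]]}}

```text
t: 12.65
position: [0.575, -0.0196, 0.244]
ee_rot: [0.18, 1.565, -2.882]
force: [-2.7, -1.0, 11.2]
width: 0.0398
```

Emit:
{"fn": "play_rows", "kwargs": {"motion": [[[0.2,0,0,0,0,0,0],[0.2,0,0,0,0,0,0],[0.2,0,0,0,0,0,0],[0.2,-40,0,0,0,0,0],[0.2,-40,0,0,0,0,0],[0.2,0,0,0,0,0,0]]]}}

```text
t: 13.4
position: [0.5749, -0.0173, 0.3249]
ee_rot: [-0.141, 1.56, 3.083]
force: [0.5, 0.2, -0.3]
width: 0.0744
```

Run:
```python
from h import *
a=cam('top'); find(a); find(a,.05)
plan([(.383,.258,.12,-96.7,.2)])
```

```text
carton [ 815.  -632.5] [ 9.9 26.3] yaw 50.4 px [596. 107.] redpix 30 z 0.0347
carton [ 779.3 -587.3] [ 8.2 26.4] yaw 49.6 px [579. 121.] redpix 30 z 0.0341
carton [383.1 258.2] [41.  66.4] yaw -6.6 px [236. 282.] redpix 43 z 0.0331
t 13.45 p [ 0.5741 -0.0172  0.3231] rpy [-0.128  1.556  3.096] F [-0.5  0.7 -0.4] w 0.0742
grasp pt [ 0.5717 -0.0171  0.1558] psi -85.24
7
[[0.2,6,-41,24,0.029,0.002,0.0],[0.2,5,-41,25,0.029,0.002,0.0],[0.2,5,-40,26,0.029,0.002,0.0],[0.2,5,-39,27,0.029,0.002,0.0],[0.2,5,-38,28,0.029,0.002,0.0],[0.2,5,-38,30,0.029,0.002,0.0],[0.2,5,-37,31,0.029,0.002,0.0]]
```

Emit:
{"fn": "play_rows", "kwargs": {"motion": [[[0.2,3,-41,24,0.029,0,0],[0.2,3,-41,25,0.029,0,0],[0.2,3,-40,26,0.029,0,0],[0.2,3,-39,27,0.029,0,0],[0.2,3,-38,28,0.029,0,0],[0.2,3,-38,30,0.029,0,0],[0.2,3,-37,31,0.029,0,0],[0.2,0,0,0,0,0,0]]]}}

```text
t: 14.45
position: [0.3751, 0.2658, 0.2931]
ee_rot: [0.375, 1.534, -2.894]
force: [0.2, 0.4, 0.2]
width: 0.0747
```

Run:
```python
from h import *
plan([(.383,.258,.07,-96.7,.2,30),(.383,.258,.026,-96.7,.2,25)])
a=cam('top'); find(a,.05); find(a)
```

```text
t 14.45 p [0.3751 0.2658 0.2931] rpy [ 0.375  1.534 -2.894] F [0.2 0.4 0.2] w 0.0747
grasp pt [0.3691 0.2643 0.1259] psi -97.28
4
[[0.2,28,3,-5,-0.005,0.017,-0.007],[0.2,28,3,-5,-0.005,0.017,-0.007],[0.2,22,0,0,0.0,0.0,0.0],[0.2,22,0,0,0.0,0.0,0.0]]
carton [572.7 -18.4] [40.7 66.8] yaw 4.6 px [352. 197.] redpix 100 z 0.0831
carton [464.  -40.3] [ 76.5 118.9] yaw -85.3 px [366. 256.] redpix 62 z 0.0379
carton [404.8 255.4] [22.7 40.4] yaw 83.6 px [235. 284.] redpix 77 z 0.0332
```

Emit:
{"fn": "play_rows", "kwargs": {"motion": [[[0.2,26,3,-6,-0.005,0.017,-0.007],[0.2,26,3,-6,-0.005,0.017,-0.007],[0.2,0,0,0,0,0,0]]]}}

```text
t: 14.88
position: [0.3884, 0.2517, 0.2384]
ee_rot: [1.977, 1.566, -1.292]
force: [-0.0, -0.5, -0.8]
width: 0.0742
```

Run:
```python
from h import *
plan([(.383,.258,.025,-96.7,.2,25)])
```

```text
t 14.88 p [0.3884 0.2517 0.2384] rpy [ 1.977  1.566 -1.292] F [-0.  -0.5 -0.8] w 0.0742
grasp pt [0.3886 0.2509 0.0711] psi -97.3
2
[[0.2,23,-3,3,-0.005,-0.001,-0.002],[0.2,23,-3,3,-0.005,-0.001,-0.002]]
```

Emit:
{"fn": "play_rows", "kwargs": {"motion": [[[0.2,0,-7,6,-0.01,0,-0.004],[0.2,16,0,0,0,0,0],[0.2,16,0,0,0,0,0],[0.2,13,0,0,0,0,0],[0.2,0,0,0,0,0,0],[1,0,0,0,0,0,0],[1,0,0,0,0,0,0],[1,0,0,0,0,0,0],[1,0,0,0,0,0,0],[1,0,0,0,0,0,0]]]}}

```text
t: 16.12
position: [0.3846, 0.2608, 0.197]
ee_rot: [-2.447, 1.561, 0.576]
force: [-0.9, 0.1, -0.0]
width: 0.0401
```

Emit:
{"fn": "play_rows", "kwargs": {"motion": [[[1,-40,0,0,0,0,0],[1,-40,0,0,0,0,0],[1,-40,0,0,0,0,0],[1,0,0,0,0,0,0]]]}}

```text
t: 16.62
position: [0.3835, 0.2603, 0.3194]
ee_rot: [-2.426, 1.564, 0.598]
force: [-0.6, 0.1, -1.6]
width: 0.0397
```

Run:
```python
from h import *
plan([(.5657,.092,.14,-85.6,1)])
```

```text
t 16.62 p [0.3835 0.2603 0.3194] rpy [-2.426  1.564  0.598] F [-0.6  0.1 -1.6] w 0.0397
grasp pt [0.3846 0.2609 0.1521] psi -96.75
5
[[1,3,29,-40,-0.039,-0.001,0.001],[1,2,31,-39,-0.039,-0.001,0.001],[1,2,32,-38,-0.039,-0.001,0.001],[1,2,34,-36,-0.039,-0.001,0.001],[1,2,35,-35,-0.039,-0.001,0.001]]
```

Emit:
{"fn": "play_rows", "kwargs": {"motion": [[[1,2,29,-40,-0.039,0,0],[1,2,31,-39,-0.039,0,0],[1,2,32,-38,-0.039,0,0],[1,2,34,-36,-0.039,0,0],[1,2,35,-35,-0.039,0,0],[1,0,0,0,0,0,0]]]}}

```text
t: 17.38
position: [0.5689, 0.089, 0.3009]
ee_rot: [-0.442, 1.564, 2.79]
force: [-0.4, 0.2, -0.8]
width: 0.0397
```

Run:
```python
from h import *
plan([(.5657,.092,.083,-85.6,1,28)])
```

```text
t 17.38 p [0.5689 0.089  0.3009] rpy [-0.442  1.564  2.79 ] F [-0.4  0.2 -0.8] w 0.0397
grasp pt [0.5678 0.0894 0.1336] psi -84.83
2
[[1,25,-2,1,0.007,0.003,0.001],[1,25,-2,1,0.007,0.003,0.001]]
```

Emit:
{"fn": "play_rows", "kwargs": {"motion": [[[1,24,-2,1,0.007,0.003,0],[1,24,0,0,0.007,0.003,0],[1,0,0,0,0,0,0]]]}}

```text
t: 17.75
position: [0.5653, 0.0925, 0.2484]
ee_rot: [-0.606, 1.563, 2.612]
force: [-0.3, -0.8, 0.7]
width: 0.0398
```

Emit:
{"fn": "play_rows", "kwargs": {"motion": [[[1,2,0,0,0,0,0],[1,2,0,0,0,0,0]]]}}

```text
t: 18.0
position: [0.565, 0.093, 0.2469]
ee_rot: [-0.598, 1.563, 2.621]
force: [-3.5, -1.5, 13.7]
width: 0.0398
```

Emit:
{"fn": "play_rows", "kwargs": {"motion": [[[0.2,0,0,0,0,0,0],[0.2,0,0,0,0,0,0],[0.2,0,0,0,0,0,0],[0.2,-40,0,0,0,0,0],[0.2,-40,0,0,0,0,0],[1,0,0,0,0,0,0]]]}}

```text
t: 18.75
position: [0.5652, 0.094, 0.3301]
ee_rot: [-0.769, 1.562, 2.452]
force: [0.2, 0.2, -0.2]
width: 0.0683
```

Run:
```python
from h import *
plan([(.4562,.0235,.13,-85.6,1)])
```

```text
t 18.75 p [0.5652 0.094  0.3301] rpy [-0.769  1.562  2.452] F [ 0.2  0.2 -0.2] w 0.0683
grasp pt [0.5641 0.0949 0.1628] psi -85.43
3
[[1,11,21,38,0.001,0.002,0.002],[1,11,21,38,0.001,0.002,0.002],[1,11,21,38,0.001,0.002,0.002]]
```

Emit:
{"fn": "play_rows", "kwargs": {"motion": [[[1,0,21,38,0,0.002,0],[1,5,21,38,0,0.002,0],[1,10,21,38,0,0.002,0],[1,0,0,0,0,0,0],[1,0,0,0,0,0,0],[1,0,0,0,0,0,0]]]}}

```text
t: 19.5
position: [0.4528, 0.0217, 0.3106]
ee_rot: [-0.866, 1.562, 2.358]
force: [0.8, 0.4, -0.0]
width: 0.0091
```

Run:
```python
from h import *
plan([(.4572,.0235,.067,-85.6,1,28)])
a=cam('top'); find(a,.05)
```

```text
t 19.5 p [0.4528 0.0217 0.3106] rpy [-0.866  1.562  2.358] F [ 0.8  0.4 -0. ] w 0.0091
grasp pt [0.4518 0.0227 0.1433] psi -85.3
3
[[1,25,0,-2,0.002,0.002,0.002],[1,25,0,-2,0.002,0.002,0.002],[1,25,0,-2,0.002,0.002,0.002]]
carton [572.7 -18.4] [40.8 66.6] yaw 4.5 px [352. 197.] redpix 96 z 0.0831
carton [561.4  94.8] [40.4 66.4] yaw 4.4 px [303. 203.] redpix 83 z 0.0831
```

Emit:
{"fn": "play_rows", "kwargs": {"motion": [[[1,24,0,-2,0,0.002,0],[1,24,0,-2,0,0.002,0],[1,23,0,-1,0,0.002,0],[1,0,0,0,0,0,0]]]}}

```text
t: 20.05
position: [0.4618, 0.0252, 0.2382]
ee_rot: [-2.374, 1.56, 0.855]
force: [-0.4, 0.2, -0.3]
width: 0.0006
```

Run:
```python
from h import *
plan([(.4572,.0235,.0605,-85.6,1,28)],1)
```

```text
t 20.05 p [0.4618 0.0252 0.2382] rpy [-2.374  1.56   0.855] F [-0.4  0.2 -0.3] w 0.0006
grasp pt [0.4631 0.0266 0.071 ] psi -85.03
1
[[1,10.4,1.4,4.9,0.01,-0.008,0.008]]
```

Emit:
{"fn": "play_rows", "kwargs": {"motion": [[[1,3,2,5,0.01,-0.008,0.008],[1,2,1,0,0,0,0],[1,2,0,0,0,0,0]]]}}

```text
t: 20.42
position: [0.458, 0.0221, 0.2326]
ee_rot: [2.946, 1.567, -0.119]
force: [0.1, -0.8, -0.5]
width: 0.0005
```

Emit:
{"fn": "play_rows", "kwargs": {"motion": [[[1,1.5,0,0,0,0,0],[1,1.5,0,0,0,0,0]]]}}

```text
t: 20.68
position: [0.4582, 0.0221, 0.2301]
ee_rot: [3.018, 1.566, -0.047]
force: [0.4, -0.5, -0.4]
width: 0.0006
```

Emit:
{"fn": "play_rows", "kwargs": {"motion": [[[1,2,0,0,0,0,0],[1,2,0,0,0,0,0]]]}}

```text
t: 20.92
position: [0.4583, 0.0221, 0.2265]
ee_rot: [3.046, 1.565, -0.019]
force: [-1.5, 0.8, 11.2]
width: 0.0005
```

Emit:
{"fn": "play_rows", "kwargs": {"motion": [[[1,0.5,0,0,0,0,0],[1,0.5,0,0,0,0,0]]]}}

```text
t: 21.18
position: [0.4582, 0.022, 0.2269]
ee_rot: [3.094, 1.565, 0.028]
force: [-0.9, -0.7, 8.3]
width: 0.0004
```

Emit:
{"fn": "play_rows", "kwargs": {"motion": [[[1,0.5,0,0,0,0,0],[1,0.5,0,0,0,0,0]]]}}

```text
t: 21.42
position: [0.4581, 0.0219, 0.2272]
ee_rot: [3.126, 1.564, 0.061]
force: [-1.4, -0.4, 6.3]
width: 0.0006
```

Emit:
{"fn": "play_rows", "kwargs": {"motion": [[[0.2,-30,0,0,0,0,0],[0.2,-40,0,0,0,0,0],[0.2,-40,0,0,0,0,0],[0.2,0,0,0,0,0,0]]]}}

```text
t: 21.92
position: [0.4575, 0.0219, 0.3396]
ee_rot: [-3.138, 1.566, 0.08]
force: [0.5, -0.2, -0.6]
width: 0.0358
```

Run:
```python
from h import *
a=cam('top'); find(a,.05); save(a,'top3.png',(260,60,580,320),2.4)
plan([(.5727,-.0184,.14,-85.5,.2)])
```

```text
carton [577.2 -18. ] [40.7 57.7] yaw 4.3 px [352. 197.] redpix 96 z 0.0832
carton [561.4  95.2] [40.3 66.7] yaw 4.1 px [303. 203.] redpix 85 z 0.0832
t 21.98 p [0.4569 0.0219 0.3381] rpy [3.09  1.569 0.025] F [-0.8  0.9 -0.2] w 0.0402
grasp pt [0.4571 0.0219 0.1708] psi -85.62
3
[[0.2,10,16,-37,-0.001,0.0,0.0],[0.2,10,16,-37,-0.001,0.0,0.0],[0.2,10,16,-37,-0.001,0.0,0.0]]
```

View pics/top3.png

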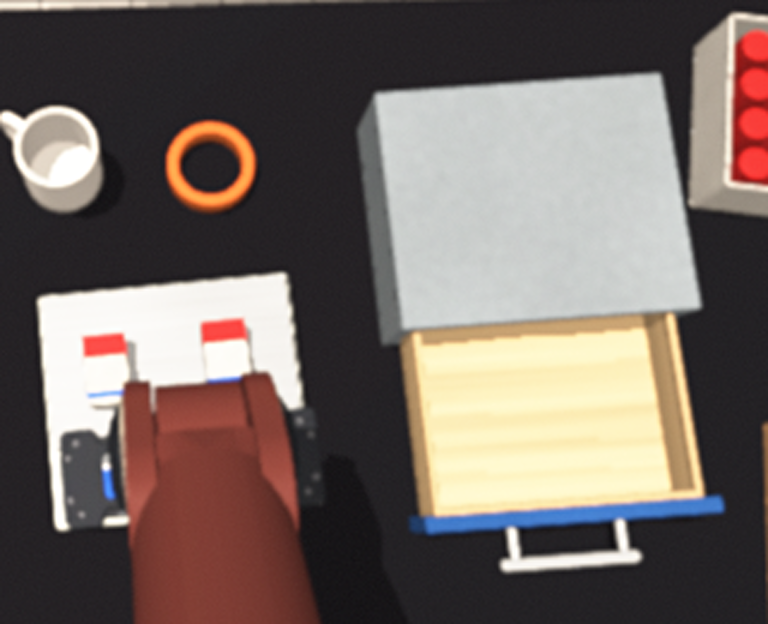

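The picture shows two cartons on the pan and the drawer wide open and empty. Handle bar ends are at crop (505,566) and (637,557).

Emit:
{"fn": "play_rows", "kwargs": {"motion": [[[0.2,6,16,-37,0,0,0],[0.2,6,16,-37,0,0,0],[0.2,6,15,-36,0,0,0],[0.2,0,0,0,0,0,0],[0.2,0,0,0,0,0,0]]]}}

```text
t: 22.6
position: [0.5695, -0.0165, 0.3107]
ee_rot: [-0.134, 1.554, 3.086]
force: [-0.0, 0.1, 0.2]
width: 0.0742
```

Run:
```python
from h import *
plan([(.5727,-.0184,.077,-85.5,.2,28)])
a=cam('top'); W=world(a)
e=[onplane(a,260+u/2.4,60+v/2.4,.052) for u,v in [(505,566),(637,557)]]; print('handle',np.round(e,4))
fl=(abs(W[...,2]-.022)<.006)&(W[...,1]<-.18)&(W[...,1]>-.47)&(W[...,0]>.38)&(W[...,0]<.6)
k,l,s,c=cv2.connectedComponentsWithStats(fl.astype(np.uint8)); i=1+np.argmax(s[1:,4]); P=W[l==i]
r=cv2.minAreaRect((P[:,:2]*1000).astype(np.float32)); print('floor',r,np.round(cv2.boxPoints(r)),P[:,2].mean())
for v in range(255,305,2): print(v,np.round(W[v,496],3),end=' ')
```

```text
t 22.6 p [ 0.5695 -0.0165  0.3107] rpy [-0.134  1.554  3.086] F [-0.   0.1  0.2] w 0.0742
grasp pt [ 0.5667 -0.0164  0.1435] psi -85.5
3
[[0.2,22,1,-1,0.0,0.005,0.001],[0.2,22,1,-1,0.0,0.005,0.001],[0.2,22,1,-1,0.0,0.005,0.001]]
handle [[ 0.3698 -0.2748  0.052 ]
 [ 0.3754 -0.3983  0.052 ]]
floor ((518.1481323242188, -335.1661071777344), (174.10267639160156, 228.56732177734375), 2.765326738357544) [[ 426. -225.]
 [ 437. -454.]
 [ 611. -445.]
 [ 600. -217.]] 0.021131093669145336
255 [ 0.46  -0.353  0.021] 257 [ 0.455 -0.352  0.022] 259 [ 0.451 -0.353  0.019] 261 [ 0.446 -0.352  0.019] 263 [ 0.441 -0.35   0.025] 265 [ 0.437 -0.35   0.022] 267 [ 0.432 -0.35   0.022] 269 [ 0.428 -0.331  0.068] 271 [ 0.423 -0.327  0.076] 273 [ 0.419 -0.327  0.077] 275 [ 0.415 -0.327  0.075] 277 [ 0.41  -0.326  0.076] 279 [ 0.404 -0.357 -0.001] 281 [ 0.4   -0.357 -0.003] 283 [ 0.395 -0.357 -0.003] 285 [ 0.39  -0.355  0.   ] 287 [ 0.386 -0.355 -0.   ] 289 [ 0.381 -0.356 -0.004] 291 [ 0.38  -0.33   0.059] 293 [ 0.375 -0.331  0.057] 295 [ 0.37  -0.332  0.053] 297 [ 0.362 -0.354 -0.004] 299 [ 0.358 -0.354 -0.005] 301 [ 0.353 -0.353 -0.004] 303 [ 0.349 -0.352 -0.001]
```

Emit:
{"fn": "play_rows", "kwargs": {"motion": [[[0.2,15,1,-4,0,0.012,0],[0.2,22,0,-2,0,0.003,0],[0.2,22,0,0,0,0,0],[0.2,0,0,0,0,0,0]]]}}

```text
t: 23.15
position: [0.5714, -0.0147, 0.2508]
ee_rot: [-0.786, 1.566, 2.438]
force: [0.0, -0.0, 0.1]
width: 0.0741
```

Run:
```python
from h import *
plan([(.5727,-.0184,.076,-85.5,.2,28)])
```

```text
t 23.15 p [ 0.5714 -0.0147  0.2508] rpy [-0.786  1.566  2.438] F [ 0.  -0.   0.1] w 0.0741
grasp pt [ 0.5708 -0.0141  0.0835] psi -85.31
1
[[0.2,7,4,-1,0.003,0.004,0.004]]
```

Emit:
{"fn": "play_rows", "kwargs": {"motion": [[[0.2,7,4,-1,0.003,0.004,0.004],[0.2,0,0,0,0,0,0],[1,0,0,0,0,0,0],[1,0,0,0,0,0,0],[1,0,0,0,0,0,0],[1,0,0,0,0,0,0],[1,0,0,0,0,0,0]]]}}

```text
t: 24.02
position: [0.5731, -0.0186, 0.2466]
ee_rot: [2.952, 1.565, -0.11]
force: [0.5, 0.1, -0.3]
width: 0.0401
```

Emit:
{"fn": "play_rows", "kwargs": {"motion": [[[1,-40,0,0,0,0,0],[1,-40,0,0,0,0,0],[1,-20,0,0,0,0,0],[1,0,0,0,0,0,0]]]}}

```text
t: 24.52
position: [0.5719, -0.0183, 0.3472]
ee_rot: [2.39, 1.57, -0.672]
force: [0.3, 0.1, -2.7]
width: 0.0398
```

Run:
```python
from h import *
plan([(.503,-.3803,.16,-87.3,1)])
```

```text
t 24.52 p [ 0.5719 -0.0183  0.3472] rpy [ 2.39   1.57  -0.672] F [ 0.3  0.1 -2.7] w 0.0398
grasp pt [ 0.5719 -0.0183  0.1799] psi -85.45
7
[[1,3,51,14,0.005,0.0,0.0],[1,3,51,14,0.005,0.0,0.0],[1,3,51,13,0.005,0.0,0.0],[1,3,51,13,0.005,0.0,0.0],[1,3,51,13,0.005,0.0,0.0],[1,3,51,13,0.005,0.0,0.0],[1,3,51,13,0.005,0.0,0.0]]
```

Emit:
{"fn": "play_rows", "kwargs": {"motion": [[[1,1,51,14,0.005,0,0],[1,1,51,14,0.005,0,0],[1,1,51,13,0.005,0,0],[1,1,51,13,0.005,0,0],[1,1,51,13,0.005,0,0],[1,1,51,13,0.005,0,0],[1,1,48,13,0.005,0,0],[1,0,0,0,0,0,0],[1,0,0,0,0,0,0]]]}}

```text
t: 25.65
position: [0.4989, -0.3846, 0.3231]
ee_rot: [-0.602, 1.547, 2.589]
force: [0.4, 0.5, -1.6]
width: 0.04
```

Run:
```python
from h import *
plan([(.503,-.3803,.11,-87.3,1)])
```

```text
t 25.65 p [ 0.4989 -0.3846  0.3231] rpy [-0.602  1.547  2.589] F [ 0.4  0.5 -1.6] w 0.04
grasp pt [ 0.4955 -0.3825  0.1558] psi -87.17
1
[[1,46,-3,-5,0.002,0.02,0.013]]
```

Emit:
{"fn": "play_rows", "kwargs": {"motion": [[[1,0,-2,-7,0,0.02,0.013],[1,30,0,0,0,0,0],[1,30,0,0,0,0,0],[1,30,0,0,0,0,0],[1,0,0,0,0,0,0]]]}}

```text
t: 26.28
position: [0.5126, -0.3729, 0.2304]
ee_rot: [-2.776, 1.562, 0.429]
force: [-1.4, 0.3, -1.5]
width: 0.0399
```

Run:
```python
from h import *
plan([(.503,-.3803,.052,-87.3,1)])
```

```text
t 26.27 p [ 0.5126 -0.3729  0.2304] rpy [-2.776  1.562  0.429] F [-1.4  0.3 -1.5] w 0.0399
grasp pt [ 0.5139 -0.3723  0.0631] psi -86.37
1
[[1,11,7,10,0.016,-0.008,0.003]]
```

Emit:
{"fn": "play_rows", "kwargs": {"motion": [[[1,4,7,8,0.016,-0.008,0.003],[1,4,0,0,0,0,0],[1,2,0,0,0,0,0],[1,2,0,0,0,0,0]]]}}

```text
t: 26.78
position: [0.5068, -0.3806, 0.2219]
ee_rot: [2.556, 1.563, -0.538]
force: [-0.6, -0.3, -1.4]
width: 0.0396
```

Emit:
{"fn": "play_rows", "kwargs": {"motion": [[[1,2,0,0,0,0,0],[1,2,0,0,0,0,0]]]}}

```text
t: 27.02
position: [0.5071, -0.3807, 0.2186]
ee_rot: [2.58, 1.561, -0.513]
force: [-1.2, 1.5, 7.7]
width: 0.0397
```

Contact with the floor. Release at a narrow opening, then lift.

Emit:
{"fn": "play_rows", "kwargs": {"motion": [[[0.4,0,0,0,0,0,0],[0.4,0,0,0,0,0,0],[0.4,0,0,0,0,0,0],[0.4,-40,0,0,0,0,0],[0.4,-40,0,0,0,0,0],[0.2,-40,0,0,0,0,0],[0.2,0,0,0,0,0,0]]]}}

```text
t: 27.9
position: [0.5063, -0.3803, 0.3416]
ee_rot: [2.569, 1.561, -0.524]
force: [0.3, 0.2, -0.2]
width: 0.0711
```

Run:
```python
from h import *
a=cam('top'); find(a,.05); find(a,.022)
plan([(.5614,.095,.16,-85.7,.2)])
```

```text
carton [561.3  95.1] [40.3 66.4] yaw 4.3 px [303. 203.] redpix 85 z 0.083
carton [ 880.4 -590.2] [46.8 92.5] yaw 79.8 px [579.  83.] redpix 125 z 0.057
carton [ 874.  -635.3] [ 45.4 119.9] yaw 81.3 px [603.  85.] redpix 81 z 0.0571
carton [ 857.  -674.8] [26.5 35.5] yaw 25.8 px [619.  87.] redpix 83 z 0.0581
carton [ 852.1 -712.2] [19.6 33. ] yaw 10.4 px [635.  89.] redpix 58 z 0.0571
carton [ 836.4 -556.2] [24.5 33.4] yaw -1.3 px [570.  97.] redpix 71 z 0.0581
carton [ 824.9 -635.6] [ 31.7 105.6] yaw 80.9 px [603. 100.] redpix 276 z 0.0584
carton [ 810.8 -706.2] [20. 32.] yaw 8.3 px [635. 104.] redpix 70 z 0.0574
carton [ 790.4 -547.1] [15.2 32.2] yaw 33.8 px [570. 114.] redpix 63 z 0.0574
carton [ 786.2 -585.5] [29.5 37.4] yaw 33.7 px [586. 115.] redpix 79 z 0.058
carton [ 781.  -646.2] [32.4 72.4] yaw 82.6 px [613. 118.] redpix 200 z 0.0585
carton [ 771.6 -696.6] [29.7 33.9] yaw 6.9 px [634. 120.] redpix 75 z 0.0576
carton [ 751.5 -543.5] [21.  32.8] yaw 24.1 px [570. 130.] redpix 80 z 0.0582
carton [ 744.5 -578.7] [25.4 39.1] yaw 39.4 px [586. 132.] redpix 94 z 0.0584
carton [ 739.8 -636.4] [31.7 79.1] yaw 83.0 px [611. 135.] redpix 191 z 0.0582
carton [ 730.5 -685.5] [33.8 40.9] yaw -89.5 px [634. 136.] redpix 101 z 0.0592
carton [ 507.2 -377.6] [40.1 67.3] yaw 6.1 px [505. 225.] redpix 62 z 0.0548
t 27.95 p [ 0.5057 -0.3798  0.3394] rpy [ 2.669  1.566 -0.425] F [-0.4  0.9 -1.2] w 0.0728
grasp pt [ 0.5065 -0.3801  0.1721] psi -87.24
9
[[0.2,1,-52,-9,-0.003,0.0,0.0],[0.2,1,-52,-9,-0.003,0.0,0.0],[0.2,1,-52,-9,-0.003,0.0,0.0],[0.2,1,-52,-9,-0.003,0.0,0.0],[0.2,1,-52,-9,-0.003,0.0,0.0],[0.2,1,-52,-9,-0.003,0.0,0.0],[0.2,1,-52,-10,-0.003,0.0,0.0],[0.2,1,-52,-10,-0.003,0.0,0.0],[0.2,1,-52,-10,-0.003,0.0,0.0]]
```

A lies flat in the drawer at (0.507, -0.378). Now fetch B.

Emit:
{"fn": "play_rows", "kwargs": {"motion": [[[0.2,0,-52,-9,0,0,0],[0.2,0,-52,-9,0,0,0],[0.2,0,-52,-9,0,0,0],[0.2,0,-52,-9,0,0,0],[0.2,0,-52,-9,0,0,0],[0.2,0,-52,-9,0,0,0],[0.2,0,-52,-10,0,0,0],[0.2,0,-52,-10,0,0,0],[0.2,0,-46,-10,0,0,0],[0.2,0,0,0,0,0,0],[0.2,0,0,0,0,0,0]]]}}

```text
t: 29.32
position: [0.5647, 0.0998, 0.3202]
ee_rot: [-0.012, 1.542, -3.108]
force: [-0.1, -0.3, 0.2]
width: 0.0745
```

Run:
```python
from h import *
plan([(.5614,.0951,.10,-85.7,.2,28)])
```

```text
t 29.32 p [0.5647 0.0998 0.3202] rpy [-0.012  1.542 -3.108] F [-0.1 -0.3  0.2] w 0.0745
grasp pt [0.56   0.0997 0.153 ] psi -87.38
2
[[0.2,26,2,1,-0.015,0.014,0.0],[0.2,26,2,1,-0.015,0.014,0.0]]
```

Emit:
{"fn": "play_rows", "kwargs": {"motion": [[[0.2,25,2,0,-0.015,0.014,0],[0.2,25,2,0,-0.015,0.014,0],[0.2,10,0,0,0,0,0],[0.2,0,0,0,0,0,0]]]}}

```text
t: 29.82
position: [0.5634, 0.0895, 0.2575]
ee_rot: [0.772, 1.567, -2.302]
force: [-1.2, -1.3, -0.2]
width: 0.0746
```

Run:
```python
from h import *
plan([(.5614,.0951,.076,-85.7,.2,28)])
```

```text
t 29.82 p [0.5634 0.0895 0.2575] rpy [ 0.772  1.567 -2.302] F [-1.2 -1.3 -0.2] w 0.0746
grasp pt [0.5629 0.089  0.0902] psi -86.15
1
[[0.2,14,-6,2,-0.008,0.003,-0.003]]
```

Emit:
{"fn": "play_rows", "kwargs": {"motion": [[[0.2,7,-6,2,-0.008,0.003,-0.003],[0.2,6,0,0,0,0,0],[0.2,0,0,0,0,0,0],[1,0,0,0,0,0,0],[1,0,0,0,0,0,0],[1,0,0,0,0,0,0],[1,0,0,0,0,0,0],[1,0,0,0,0,0,0]]]}}

```text
t: 30.82
position: [0.5618, 0.0956, 0.246]
ee_rot: [-2.982, 1.566, 0.235]
force: [-0.4, 0.2, -0.7]
width: 0.0397
```

Emit:
{"fn": "play_rows", "kwargs": {"motion": [[[1,-40,0,0,0,0,0],[1,-40,0,0,0,0,0],[1,-20,0,0,0,0,0],[1,0,0,0,0,0,0]]]}}

```text
t: 31.32
position: [0.5609, 0.0955, 0.3475]
ee_rot: [-2.805, 1.569, 0.412]
force: [0.5, 0.4, -0.6]
width: 0.0398
```

Run:
```python
from h import *
plan([(.4982,-.279,.16,-87.3,1)])
```

```text
t 31.32 p [0.5609 0.0955 0.3475] rpy [-2.805  1.569  0.412] F [ 0.5  0.4 -0.6] w 0.0398
grasp pt [0.5612 0.0956 0.1802] psi -85.7
7
[[1,3,53,13,0.004,0.0,0.0],[1,3,53,13,0.004,0.0,0.0],[1,3,53,13,0.004,0.0,0.0],[1,3,53,12,0.004,0.0,0.0],[1,3,53,12,0.004,0.0,0.0],[1,3,53,12,0.004,0.0,0.0],[1,3,53,12,0.004,0.0,0.0]]
```

Emit:
{"fn": "play_rows", "kwargs": {"motion": [[[1,1,53,13,0.004,0,0],[1,1,53,13,0.004,0,0],[1,1,53,13,0.004,0,0],[1,1,53,12,0.004,0,0],[1,1,53,12,0.004,0,0],[1,1,53,12,0.004,0,0],[1,1,47,10,0.004,0,0],[1,0,0,0,0,0,0],[1,0,0,0,0,0,0]]]}}

```text
t: 32.45
position: [0.4962, -0.2825, 0.3264]
ee_rot: [-0.514, 1.553, 2.679]
force: [0.9, 0.4, -0.6]
width: 0.0398
```

Run:
```python
from h import *
plan([(.4982,-.279,.11,-87.3,1)])
```

```text
t 32.45 p [ 0.4962 -0.2825  0.3264] rpy [-0.514  1.553  2.679] F [ 0.9  0.4 -0.6] w 0.0398
grasp pt [ 0.4935 -0.2812  0.1591] psi -87.07
1
[[1,49,-3,-3,0.004,0.016,0.009]]
```

Emit:
{"fn": "play_rows", "kwargs": {"motion": [[[1,0,-2,-4,0,0.016,0.009],[1,30,0,0,0,0,0],[1,30,0,0,0,0,0],[1,28,0,0,0,0,0],[1,0,0,0,0,0,0]]]}}

```text
t: 33.08
position: [0.505, -0.271, 0.236]
ee_rot: [-2.752, 1.563, 0.456]
force: [-0.8, 0.5, 0.4]
width: 0.0395
```

Run:
```python
from h import *
plan([(.5,-.279,.052,-87.3,1)])
```

```text
t 33.08 p [ 0.505 -0.271  0.236] rpy [-2.752  1.563  0.456] F [-0.8  0.5  0.4] w 0.0395
grasp pt [ 0.5061 -0.2704  0.0687] psi -86.23
1
[[1,17,8,6,0.019,-0.007,0.003]]
```

Emit:
{"fn": "play_rows", "kwargs": {"motion": [[[1,4,8,5,0.019,-0.007,0.003],[1,5,0,0,0,0,0],[1,4,0,0,0,0,0],[1,2,0,0,0,0,0]]]}}

```text
t: 33.58
position: [0.5021, -0.2792, 0.2235]
ee_rot: [2.607, 1.564, -0.487]
force: [-0.8, 0.3, 0.2]
width: 0.0396
```

Emit:
{"fn": "play_rows", "kwargs": {"motion": [[[1,2,0,0,0,0,0],[1,1,0,0,0,0,0]]]}}

```text
t: 33.83
position: [0.5022, -0.2793, 0.2206]
ee_rot: [2.625, 1.563, -0.469]
force: [0.2, -0.6, -0.8]
width: 0.0396
```

Emit:
{"fn": "play_rows", "kwargs": {"motion": [[[1,2,0,0,0,0,0],[1,1,0,0,0,0,0]]]}}

```text
t: 34.08
position: [0.5024, -0.2793, 0.2181]
ee_rot: [2.651, 1.563, -0.443]
force: [-1.0, 1.2, 7.3]
width: 0.0399
```

Emit:
{"fn": "play_rows", "kwargs": {"motion": [[[0.4,0,0,0,0,0,0],[0.4,0,0,0,0,0,0],[0.4,0,0,0,0,0,0],[0.4,-40,0,0,0,0,0],[0.4,-40,0,0,0,0,0],[1,-40,0,0,0,0,0],[1,0,0,0,0,0,0]]]}}

```text
t: 34.95
position: [0.5017, -0.279, 0.3406]
ee_rot: [2.624, 1.564, -0.47]
force: [0.1, -0.7, -0.5]
width: 0.0403
```

Run:
```python
from h import *
plan([(.335,-.338,.16,-87.3,1)])
a=cam('top'); find(a,.022)[-2:]; save(a,'top4.png',(390,60,580,320),3)
```

```text
t 34.95 p [ 0.5017 -0.279   0.3406] rpy [ 2.624  1.564 -0.47 ] F [ 0.1 -0.7 -0.5] w 0.0403
grasp pt [ 0.5027 -0.2795  0.1733] psi -87.27
4
[[1,3,13,42,0.0,-0.001,-0.001],[1,3,13,42,0.0,-0.001,-0.001],[1,3,13,42,0.0,-0.001,-0.001],[1,3,13,42,0.0,-0.001,-0.001]]
carton [ 880.9 -591.2] [45.6 94.3] yaw 81.6 px [580.  83.] redpix 142 z 0.0573
carton [ 870.1 -661.1] [ 45.9 121.4] yaw 81.4 px [611.  86.] redpix 174 z 0.0577
carton [ 866.1 -687.4] [45.8 81.6] yaw 82.1 px [634.  88.] redpix 85 z 0.0576
carton [ 829.3 -597.9] [ 31.7 108.5] yaw 79.0 px [588.  99.] redpix 276 z 0.0583
carton [ 815.7 -669.9] [16.6 35.4] yaw 31.3 px [619. 103.] redpix 80 z 0.0579
carton [ 807.5 -703.4] [24.7 31.1] yaw 21.4 px [635. 105.] redpix 65 z 0.0567
carton [ 790.  -570.9] [33.4 68.4] yaw 88.9 px [580. 114.] redpix 159 z 0.0584
carton [ 778.8 -621.8] [20.9 32.2] yaw 22.4 px [602. 117.] redpix 81 z 0.058
carton [ 774.1 -667.4] [25.  32.9] yaw 31.6 px [620. 119.] redpix 98 z 0.0584
carton [ 773.5 -699.7] [22.  37.9] yaw 9.7 px [635. 120.] redpix 73 z 0.0579
carton [ 751.7 -545.4] [28.1 28.9] yaw 66.7 px [570. 130.] redpix 76 z 0.0587
carton [ 742.4 -577.4] [20.8 33. ] yaw 27.9 px [585. 132.] redpix 72 z 0.0573
carton [ 737.8 -619.2] [25.8 33. ] yaw 26.5 px [603. 134.] redpix 86 z 0.058
carton [ 733.2 -655.7] [30.4 36.6] yaw -81.2 px [619. 136.] redpix 93 z 0.0585
carton [ 729.4 -697.2] [14.7 33.2] yaw 7.2 px [636. 137.] redpix 73 z 0.0569
```

View pics/top4.png

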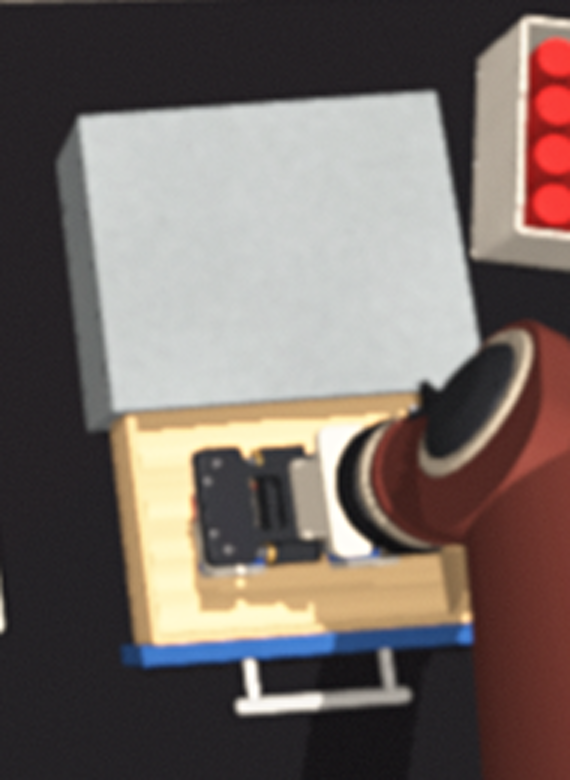

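Run:
```python
from h import *
st()
b=cam('scene'); save(b,'sc4.png',(60,220,360,400),2.5); st()
```

```text
t 35.0 p [ 0.5011 -0.2786  0.3387] rpy [ 2.69   1.569 -0.404] F [-0.9 -0.2 -0.8] w 0.0361
t 35.05 p [ 0.5007 -0.2783  0.3372] rpy [-0.718  1.57   2.471] F [ 0.6  0.2 -0.6] w 0.0321
```

View pics/sc4.png

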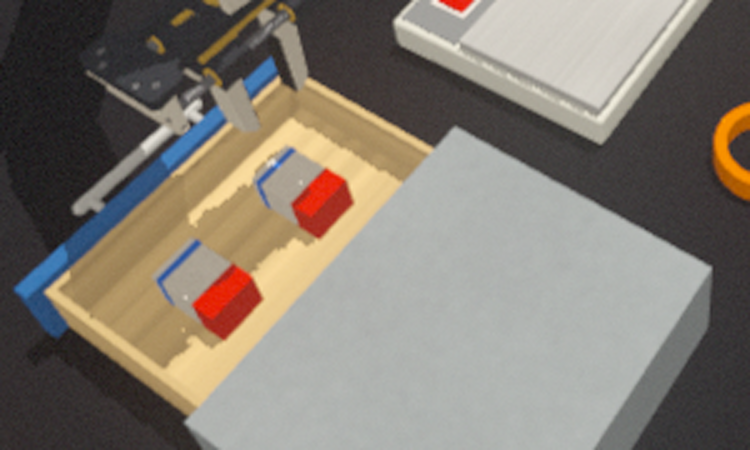

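Both cartons lie flat in the drawer and the gripper is empty above them. Moving in front of the handle.

Emit:
{"fn": "play_rows", "kwargs": {"motion": [[[1,0,13,42,0,0,0],[1,0,13,42,0,0,0],[1,0,13,42,0,0,0],[1,0,13,42,0,0,0],[1,0,0,0,0,0,0],[1,0,0,0,0,0,0]]]}}

```text
t: 35.8
position: [0.3296, -0.3374, 0.3286]
ee_rot: [-0.766, 1.551, 2.426]
force: [0.2, 0.4, 0.0]
width: 0.0003
```

Run:
```python
from h import *
plan([(.335,-.338,.055,-87.3,1,30)])
```

```text
t 35.8 p [ 0.3296 -0.3374  0.3286] rpy [-0.766  1.551  2.426] F [0.2 0.4 0. ] w 0.0003
grasp pt [ 0.3272 -0.3353  0.1613] psi -87.13
4
[[1,27,1,-2,0.001,0.003,0.003],[1,27,0,-2,0.001,0.003,0.003],[1,27,0,-2,0.001,0.003,0.003],[1,27,0,-1,0.001,0.003,0.003]]
```

Emit:
{"fn": "play_rows", "kwargs": {"motion": [[[1,27,0,-1,0,0.003,0.003],[1,27,0,-1,0,0.003,0.003],[1,27,0,-1,0,0.003,0.003],[1,25,0,0,0,0.003,0.003],[1,0,0,0,0,0,0]]]}}

```text
t: 36.42
position: [0.3385, -0.3331, 0.2171]
ee_rot: [-1.847, 1.567, 1.357]
force: [-0.6, -0.1, 0.1]
width: 0.0006
```

Run:
```python
from h import *
plan([(.48,-.331,.055,-87.3,1,22)])
```

```text
t 36.42 p [ 0.3385 -0.3331  0.2171] rpy [-1.847  1.567  1.357] F [-0.6 -0.1  0.1] w 0.0006
grasp pt [ 0.3386 -0.3324  0.0498] psi -86.43
7
[[1,-1,1,-20,0.002,0.0,0.001],[1,-1,1,-20,0.002,0.0,0.001],[1,-1,1,-20,0.002,0.0,0.001],[1,-1,1,-20,0.002,0.0,0.001],[1,-1,1,-20,0.002,0.0,0.001],[1,-1,1,-20,0.002,0.0,0.001],[1,-1,1,-20,0.002,0.0,0.001]]
```

Emit:
{"fn": "play_rows", "kwargs": {"motion": [[[1,0,1,-10,0,0,0],[1,0,1,-14,0,0,0],[1,0,1,-18,0,0,0],[1,0,1,-18,0,0,0],[1,0,1,-18,0,0,0],[1,0,1,-18,0,0,0],[1,0,1,-18,0,0,0],[1,0,1,-18,0,0,0],[1,0,1,-16,0,0,0],[1,0,0,-12,0,0,0],[1,0,0,-8,0,0,0],[1,0,0,0,0,0,0]]]}}

```text
t: 37.92
position: [0.5187, -0.3266, 0.2231]
ee_rot: [-1.409, 1.565, 1.802]
force: [-0.7, 0.0, 0.0]
width: 0.0004
```

Run:
```python
from h import *
plan([(.5325,-.331,.055,-87.3,1,10)])
```

```text
t 37.92 p [ 0.5187 -0.3266  0.2231] rpy [-1.409  1.565  1.802] F [-0.7  0.   0. ] w 0.0004
grasp pt [ 0.5185 -0.3256  0.0558] psi -86.03
2
[[1,0,3,-7,0.011,0.001,0.003],[1,0,3,-7,0.011,0.001,0.003]]
```

Emit:
{"fn": "play_rows", "kwargs": {"motion": [[[1,0,1,-6,0.01,0,0],[1,0,0,-5,0,0,0],[1,0,0,-4,0,0,0]]]}}

```text
t: 38.3
position: [0.5329, -0.3267, 0.2232]
ee_rot: [-1.022, 1.562, 2.176]
force: [-6.5, -0.1, 3.3]
width: 0.0006
```

Emit:
{"fn": "play_rows", "kwargs": {"motion": [[[1,0,0,-4,0,0,0],[1,0,0,-4,0,0,0]]]}}

```text
t: 38.55
position: [0.5357, -0.3274, 0.2231]
ee_rot: [-0.527, 1.546, 2.669]
force: [-8.7, 0.1, 7.2]
width: 0.0009
```

Emit:
{"fn": "play_rows", "kwargs": {"motion": [[[1,0,0,20,0,0,0],[1,0,0,30,0,0,0],[1,-40,0,0,0,0,0],[1,-40,0,0,0,0,0],[1,0,-60,10,0,0,0],[1,0,-60,10,0,0,0],[1,0,-60,10,0,0,0],[1,0,-60,0,0,0,0],[1,0,-60,0,0,0,0],[1,0,0,0,0,0,0]]]}}

```text
t: 39.8
position: [0.4462, -0.0263, 0.312]
ee_rot: [-2.573, 1.564, 0.621]
force: [0.3, -0.1, 0.4]
width: 0.0005
```

Run:
```python
from h import *
st(); a=cam('top'); save(a,'top5.png'); W=world(a)
for v in range(185,235): print(v,np.round(W[v,488],3),end=' ')
for i in range(6): s=readout.observe()
```

```text
t 39.8 p [ 0.4462 -0.0263  0.312 ] rpy [-2.573  1.564  0.621] F [ 0.3 -0.1  0.4] w 0.0005
185 [ 0.615 -0.323  0.087] 186 [ 0.613 -0.323  0.086] 187 [ 0.609 -0.321  0.091] 188 [ 0.608 -0.322  0.088] 189 [ 0.605 -0.321  0.09 ] 190 [ 0.603 -0.322  0.086] 191 [ 0.601 -0.321  0.089] 192 [ 0.599 -0.322  0.087] 193 [ 0.6   -0.33   0.067] 194 [ 0.596 -0.326  0.076] 195 [ 0.593 -0.325  0.078] 196 [ 0.592 -0.326  0.075] 197 [ 0.589 -0.324  0.078] 198 [ 0.587 -0.325  0.075] 199 [ 0.585 -0.325  0.075] 200 [ 0.584 -0.327  0.069] 201 [ 0.584 -0.333  0.053] 202 [ 0.584 -0.34   0.036] 203 [ 0.585 -0.347  0.017] 204 [ 0.585 -0.354  0.001] 205 [ 0.583 -0.354 -0.001] 206 [ 0.581 -0.355 -0.003] 207 [ 0.578 -0.353  0.   ] 208 [ 0.575 -0.353  0.001] 209 [ 0.573 -0.353  0.001] 210 [ 0.57  -0.353 -0.001] 211 [ 0.567 -0.35   0.005] 212 [ 0.566 -0.353 -0.003] 213 [ 0.563 -0.352 -0.   ] 214 [ 0.553 -0.329  0.056] 215 [ 0.551 -0.329  0.056] 216 [ 0.548 -0.328  0.059] 217 [ 0.546 -0.329  0.056] 218 [ 0.544 -0.328  0.056] 219 [ 0.548 -0.351 -0.001] 220 [ 0.546 -0.351 -0.001] 221 [ 0.544 -0.351 -0.003] 222 [ 0.541 -0.351 -0.003] 223 [ 0.538 -0.35  -0.001] 224 [ 0.536 -0.351 -0.005] 225 [ 0.533 -0.349  0.001] 226 [ 0.531 -0.35  -0.002] 227 [ 0.529 -0.349 -0.001] 228 [ 0.526 -0.348  0.001] 229 [ 0.524 -0.349 -0.003] 230 [ 0.521 -0.348  0.   ] 231 [ 0.519 -0.349 -0.004] 232 [ 0.516 -0.348 -0.001] 233 [ 0.514 -0.349 -0.004] 234 [ 0.511 -0.346  0.002]
```

View pics/top5.png

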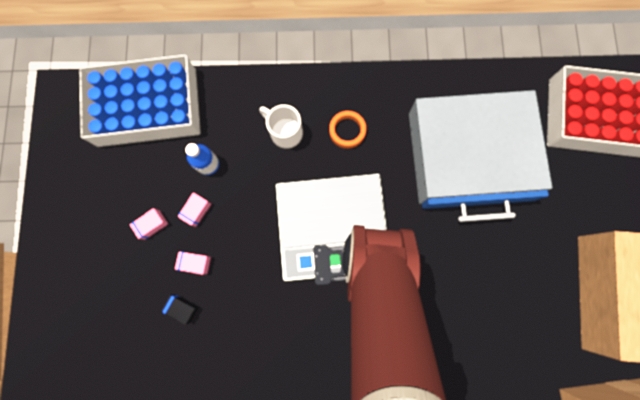

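The drawer is shut: the bar moved from about x 0.374 to 0.548, which is the full 0.173 m, and the front sits flush. Bystanders are unmoved and the arm is clear.

```bash
python3 -c "
from h import *
st(); print(job.close_job()); st()"
```

```text
t 39.85 p [ 0.4464 -0.0291  0.3121] rpy [-2.877  1.564  0.312] F [ 0.7 -0.6  0. ] w 0.0005
the job is handed in; nothing more can be done
None
the job is handed in; nothing more can be done
```

The job is done and handed in at about 40 s; `close_job` gives no verdict.

- **Weigh-in:** I opened the drawer first. I pressed the blue tare key with the pan empty at about 6–9 N, and put both cartons that were present on the pan and released them. I then pressed the green record key at about 6–11 N, and the camera showed both cartons on the pan just before and just after that press. The key forces are readings taken at the end of each move.
- **Put away:** Both cartons were put down flat in the drawer in one layer. I checked this in the scene picture before pushing the drawer shut; I could not see inside afterwards.
- **Last checks:** The handle bar moved from x of about 0.374 m to 0.548 m, which matches the full 0.173 m travel to within about 2 mm. The drawer front sits flush with the unit, and the soap bottle, mug and tape roll look unmoved. The arm was clear of everything, with the force reading near zero.

No check failed. One early move used a wrong turn sign; it was high and in free space, and I corrected it without touching anything.

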